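Load the chocolate melter

ROBOT

A 6-joint arm with a two-finger parallel gripper is mounted at the origin on the work surface. World frame = base frame: x ahead of the robot, y to its left, z up, the work surface at z = 0. Lengths are in mm, angles in rad, forces in N, time in s.
With the tool pointing down it reaches from about 250 to 775 mm from the base axis. Payload 4 kg.
Tool frame: the origin (TCP) lies where the fingers leave the gripper's body, on its centre line; the fingertips stand 97 mm ahead of it and the grasp point (between the pads) lies 78 mm ahead of it; z points along the fingers, y is the line along which they close (so a half turn about z gives the same grasp; the last joint's range is limited). The gripper opens to 94 mm and grips with 3 to 60 N. Pads are 16 mm wide; open, the fingers measure 119 mm over their backs; the gripper's body (75 mm by 177 mm) begins 78 mm behind the grasp point.
Start: joints at [1.236, 0.087, 1.371, -0, 1.684, -0.103], TCP at [126.357, 535.298, 302.706] pointing down, gripper open.
Joint ranges: [-3.1, 3.1], [-0.76, 2.03], [0.27, 2.55], [-1.08, 4.22], [0.17, 2.65], [-2.57, 2.57]. Speed limits (rad/s): [2.79, 2.79, 3.14, 3.14, 3.14, 3.14].

INTERFACE

Orientations are given as a unit quaternion [x, y, z, w].
In Python, from plant import env, imaging, job gives the robot as it stands.
- The arm moves only by the tool send_rows, never from a script. Its argument "plan" is a list of rows, each an object of numbers: "dx", "dy", "dz": the shift along the tool's x, y, z in m; "turn": the turn about the tool's z in degrees. In form: [{"dx": .., "dy": .., "dz": .., "turn": ..}, ...]. A call has 1 to 12 rows; each row shifts and turns the commanded pose from where the row before left it, along the tool's axes as they then stand; what a row does not reach is not made up. A row lasts 1/8 s, in which the tool goes at most 62.5 mm and 10.7 degrees, less where a joint would pass 70% of its speed; a pose out of reach is approached as far as the arm can. A call is refused whole if a number of a shift passes 0.0625 or a number of a turn 10.7, either way. A call with a gripper value outside its range is refused whole. "fingers" is the finger opening in m, from 0 to 0.094, set as the call begins (left out, the last holds). The fingers move at their own pace and stop on an object; "force" is the grip in N (left out, the last holds). Time passes only in rows, so rows that do not move let the fingers close. It gives the time, the measured TCP pose, the force, the opening and the grip force at its end, in the units of the state.
- env.get_obs(): the state, without advancing time (a new reading comes with each control period).
- imaging.get_image(name): name is "scene" or "top" or "wrist"; returns the picture (384x512x3 uint8, red, green, blue); there is no depth.
- imaging.get_calibration(name): a dict with "intrinsics" (3x3 intrinsics, pixels), "R" (3x3) and "t" (3): a world point X has camera coordinates R X + t; the wrist camera has in their place "hand_eye" (4x4, takes a point from camera to tool coordinates, whose origin is the TCP and whose axes are the flange's). Camera axes: x right, y down, z forward; pixel columns grow to the right and rows downward; lengths in mm; the calibration is good to about 2 mm. A picture is of the moment at which its call begins: read the wrist's pose just before it. get_calibration takes no time and is no camera call.
- job.close_job(): hands the job in; it is judged then, once.
Trained networks look in the newest picture that a camera, given by its name, has taken for a name from the list of things; names that differ only in an ending like _2 or _b are one class to them, and where a whole thing is asked for, a point or a joint stands for the part that bears it (a point fixed in the world has none). Each returns a list of dicts, best first, with "conf" (0 to 1); they miss things now and then, are a little off and sometimes report something else, mostly with a low value. They report only what shows in the picture. A call takes as long as a camera call. They do not tell look-alikes from the thing itself.
- imaging.look_for(target, camera): "location" ([x, y, z] in mm, in world coordinates, good to about 4 mm: the middle of the surface that is visible of it).
- imaging.cut_out(target, camera): "pixels" (384x512 bool, what is visible of it).
The state is a dict: "time": time; "qpos": joint angles; "joint_velocities": joint speeds; "tau": joint torques, N m; "ee_pos": TCP position; "eef_rot": TCP orientation; "wrist_force": force on the tool from outside, world axes, zero at the start; "moment": the same for the moment, N m; "finger_gap": opening from 0.0 (shut) to 1.0 (fully open); "gripper_force": force on a finger pad.
Only numpy, scipy, OpenCV 4.12 (cv2) and the standard library are available. Lean on these libraries where they do the work, as an engineer would, in place of code of your own. Each camera call takes 0.05 s, during which the arm holds its last target. There are 200 camera calls.

TASK

Fill the chocolate melter for the morning: unscrew the round hand nut anticlockwise off its stud and stand it in the small square steel tray, then lift the cover off the tank by its handle and lay it aside on the bench. Put every chocolate block from the bench into the tank, then lay the cover back in its recess and press it down firmly on its handle so that it sits level and flush. Leave the tin and the cup alone.

Things in the scene. Friction and masses are not known exactly. Their poses are not given: they have to be found in the camera images.
- melter: chocolate melter, white box fixed to the bench, 175 (its x) x 215 (its y) mm, rim 95 mm high. Origin: centre of its underside, z up. Tank 130 (x) x 170 (y) mm inside, centred on the origin; floor 20 mm, ledge 89 mm above the bench; on the ledge, in a recess 151 x 191 mm, 6 mm deep, lies the cover, flush with the rim. A boss at +y, as high, reaches to y = 155 mm; the stud is on it at x = 0, y = 115.5 mm
- melter_tank (a point): centre of the tank's inner floor, 20 mm above the bench; axes as the melter's
- melter_stud (a point): top centre of the upright threaded stud, 37 mm across its thread, standing 36 mm above the melter's rim (131 mm above the bench). Coarse right-hand thread, 12 mm per turn; turned anticlockwise seen from above, the nut rises
- nut_center (a point): round knurled dark steel hand nut, 60 mm in diameter, 50 mm high, 40 mm through bore, 180 g; this point is its centre, half-way up, z its axis. At the start it is screwed on the stud, underside on the rim, overlapping the cover's edge by 7 mm, so locking it. It comes free after some 3/4 to 1 turn anticlockwise (8 to 10 mm of rise), turns easily, stays where left, then lifts straight up off the stud
- tray_in (a point): centre of the inner floor of the square dark steel tray for the nut, fixed to the bench, 130 by 130 mm and 16 mm high, 3 mm walls and floor; axes along its sides
- cover_handle (a point): aluminium cover plate, 146 (its x) x 186 (its y) x 6 mm, 300 g, with a black bridge handle; this point: centre of the handle's bar, 39 mm above the plate's underside. Bar along the cover's y, 74 mm long, 16 wide, 14 high, on two posts 31 mm either side of its middle, 26 mm free below. Seated: axes as the melter's, this point above its origin, 128 mm above the bench
- block1_center (a point): chocolate block, dark brown, 70 mm long (its x), 30 mm wide (its y), 26 mm high (its z), about 80 g, lying flat on the bench with its scored face up; this point is its centre. Two to four of the four blocks are present
- block2_center (a point): chocolate block, dark brown, 70 mm long (its x), 30 mm wide (its y), 26 mm high (its z), about 80 g, lying flat on the bench with its scored face up; this point is its centre. Two to four of the four blocks are present
- block3_center (a point): chocolate block, dark brown, 70 mm long (its x), 30 mm wide (its y), 26 mm high (its z), about 80 g, lying flat on the bench with its scored face up; this point is its centre. Two to four of the four blocks are present
- block4_center (a point): chocolate block, dark brown, 70 mm long (its x), 30 mm wide (its y), 26 mm high (its z), about 80 g, lying flat on the bench with its scored face up; this point is its centre. Two to four of the four blocks are present
- tin: large closed tin standing on the bench, 130 mm across, 120 mm high, origin under its centre; a bystander, not to be moved
- cup: white plastic cup, 72 mm across, 90 mm high, origin under its centre; a bystander, not to be moved
Not all that is in view belongs to the job. Leave any purple or yellow look-alike of the part that bears cover_handle alone.

How it is judged (in metres and radians):
On the way, in this order (a step that is already met when the one before it is completed fails the run):
1. the nut has been unscrewed and lifted clear above the stud (or away from it) while the cover was still in place ((z of nut_center in the frame of melter_stud above 0.027 m or horizontal distance between nut_center and melter_stud above 0.06 m) and distance between cover_handle and melter_tank below 0.118 m), for 0.1 s.
2. the cover is off the tank, well to the side of it (horizontal distance between cover_handle and melter_tank above 0.13 m), for 0.2 s.
3. every chocolate block present lies inside the tank, below its ledge, with the cover still off (x of block1_center in the frame of melter between -0.065 and 0.065 m and y of block1_center in the frame of melter between -0.085 and 0.085 m and z of block1_center in the frame of melter between 0.02 and 0.084 m and x of block2_center in the frame of melter between -0.065 and 0.065 m and y of block2_center in the frame of melter between -0.085 and 0.085 m and z of block2_center in the frame of melter between 0.02 and 0.084 m and x of block3_center in the frame of melter between -0.065 and 0.065 m and y of block3_center in the frame of melter between -0.085 and 0.085 m and z of block3_center in the frame of melter between 0.02 and 0.084 m and x of block4_center in the frame of melter between -0.065 and 0.065 m and y of block4_center in the frame of melter between -0.085 and 0.085 m and z of block4_center in the frame of melter between 0.02 and 0.084 m and horizontal distance between cover_handle and melter_tank above 0.05 m), for 0.3 s.
4. the cover, back in its recess and level, is pressed down on the melter: 8 N or more between them, of which 3 N is its weight (x of cover_handle in the frame of melter between -0.006 and 0.006 m and y of cover_handle in the frame of melter between -0.006 and 0.006 m and z of cover_handle in the frame of melter between 0.125 and 0.131 m and angle between cover_handle's own z axis and vertical below 0.035 rad and contact force between cover and melter above 8 N), for 0.1 s.
At the end, for the whole second after the job is handed in: The nut stands upright (within 11 degrees) on the tray's floor, within 50 mm of its middle each way; every block present lies in the tank, its centre 5 mm or more below the ledge; the cover lies in its recess, within 6 mm of the middle, 3 mm of seated height and 2 degrees of level (x of nut_center in the frame of tray_in between -0.05 and 0.05 m and y of nut_center in the frame of tray_in between -0.05 and 0.05 m and z of nut_center in the frame of tray_in between 0.019 and 0.031 m and angle between nut_center's own z axis and vertical below 0.2 rad and x of block1_center in the frame of melter between -0.065 and 0.065 m and y of block1_center in the frame of melter between -0.085 and 0.085 m and z of block1_center in the frame of melter between 0.02 and 0.084 m and x of block2_center in the frame of melter between -0.065 and 0.065 m and y of block2_center in the frame of melter between -0.085 and 0.085 m and z of block2_center in the frame of melter between 0.02 and 0.084 m and x of block3_center in the frame of melter between -0.065 and 0.065 m and y of block3_center in the frame of melter between -0.085 and 0.085 m and z of block3_center in the frame of melter between 0.02 and 0.084 m and x of block4_center in the frame of melter between -0.065 and 0.065 m and y of block4_center in the frame of melter between -0.085 and 0.085 m and z of block4_center in the frame of melter between 0.02 and 0.084 m and x of cover_handle in the frame of melter between -0.006 and 0.006 m and y of cover_handle in the frame of melter between -0.006 and 0.006 m and z of cover_handle in the frame of melter between 0.125 and 0.131 m and angle between cover_handle's own z axis and vertical below 0.035 rad); the robot touches nothing.
It fails at once if the tin is moved by more than 30 mm (distance of tin from where it was at the start of the episode above 0.03 m).
It fails at once if the cup is moved by more than 30 mm (distance of cup from where it was at the start of the episode above 0.03 m).
Of block1, block2, block3, block4 only 2 to 4 are there at a start; the rules pass over those that are not, and their reading is None.
At some moment in a run one of block1, block2, block3, block4 may be knocked a few centimetres aside while the robot is not near it.
It also fails if it takes over 210 s, if anything falls off the work surface, if the arm or the gripper's body presses on something with over 40 N, if the wrist force passes 120 N, or if a joint passes its speed limit or range.

## Working session

There is one attempt and no reset: what is moved stays moved. The work goes in short steps, Python scripts to look and compute and a tool call to move; the robot and the scene stay as the last step left them, time stands still between calls to the robot, and variables do not carry over. Pictures are saved under pics/ and viewed, at most 14 in all, crops included, and the job is handed in when it is done.

Besides the shell and the picture viewer there is one more tool, called after "Request:" as name([rows], argument=value, ...), one row to a line, values as JSON. send_rows: Moves the arm, as the interface text tells. Its arguments: {"type":"object","properties":{"plan":{"type":"array","items":{"type":"object","properties":{"dx":{"type":"number"},"dy":{"type":"number"},"dz":{"type":"number"},"turn":{"type":"number"}}}},"fingers":{"type":"number"},"force":{"type":"number"}},"required":["plan"]}

```bash
mkdir -p pics; cat > h.py <<'E'
import numpy as np, cv2
from plant import env, imaging, job
from scipy.spatial.transform import Rotation as R
def save(cam,name,crop=None,scale=1):
    im=imaging.get_image(cam)
    if crop: a,b,c,d=crop; im=im[b:d,a:c]
    im=cv2.resize(im,None,fx=scale,fy=scale,interpolation=cv2.INTER_CUBIC)
    cv2.imwrite('pics/'+name,im[:,:,::-1])
def cal(cam,o=None):
    c=imaging.get_calibration(cam); K=np.array(c['intrinsics'])
    if cam!='wrist': return K,np.array(c['R']),np.array(c['t'])
    o=o or env.get_obs(); T=np.eye(4);T[:3,:3]=R.from_quat(o['eef_rot']).as_matrix();T[:3,3]=o['ee_pos']
    M=np.linalg.inv(T@np.array(c['hand_eye'])); return K,M[:3,:3],M[:3,3]
def unproj(uv,z,cal):
    K,r,t=cal; uv=np.atleast_2d(uv).astype(float)
    d=np.c_[uv,np.ones(len(uv))]@np.linalg.inv(K).T@r; c=-r.T@t
    return c+d*((z-c[2])/d[:,2])[:,None]
def proj(X,cal):
    K,r,t=cal; p=(np.atleast_2d(X)@r.T+t)@K.T; return p[:,:2]/p[:,2:]
def st():
    o=env.get_obs(); print(round(o['time'],2),np.round(o['ee_pos'],1),np.round(R.from_quat(o['eef_rot']).as_matrix(),3).tolist(),'q',np.round(o['qpos'],2),'F',np.round(o['wrist_force'],1),'gap',round(o['finger_gap']*94,1),o['gripper_force'])
    return o
def plan(x,y,yawdir,z=None):
    """delta in tool axes to put TCP at x,y,z, and turn (deg) so tool y lies along world angle yawdir (deg, mod 180)"""
    o=env.get_obs(); M=R.from_quat(o['eef_rot']).as_matrix(); p=np.array(o['ee_pos'])
    d=M.T@(np.array([x,y,p[2] if z is None else z])-p)
    a=np.degrees(np.arctan2(M[1,1],M[0,1])); t=-((yawdir-a+90)%180-90)
    print('tool delta',np.round(d,1),'turn',round(t,1),'j6',round(o['qpos'][5],2),'yaw',round(a,1))
E
python3 - <<'E'
from h import *
st()
save('top','t0.png',scale=1.5); save('scene','s0.png',scale=1.5)
for n in ['melter','nut_center','tray_in','cover_handle','block1_center','tin','cup']:
    for c in ['top','scene']:
        for r in imaging.look_for(n,c)[:6]: print(n,c,round(r['conf'],2),np.round(r['location'],0),np.round(proj(r['location'],cal(c))[0]))
E
```

```text
0.0 [126.2 535.  301.6] [[-0.973, 0.23, -0.001], [0.23, 0.973, -0.002], [0.0, -0.002, -1.0]] q [ 1.24  0.09  1.37 -0.    1.68 -0.1 ] F [-0.2  0.2  0.1] gap 94.1 0.0
melter top 0.57 [432.   4.  26.] [269. 200.]
melter top 0.56 [579. 134.  99.] [226. 146.]
melter scene 0.62 [681. 102.  90.] [312. 250.]
melter scene 0.31 [607. 432. 110.] [409. 188.]
nut_center top 0.6 [615. 234. 143.] [189. 129.]
nut_center scene 0.58 [626. 224. 137.] [348. 211.]
tray_in top 0.87 [442. 289.   6.] [177. 194.]
tray_in top 0.16 [615. 232. 142.] [190. 129.]
tray_in scene 0.86 [442. 294.   0.] [333. 177.]
tray_in scene 0.42 [ 470. -148.   23.] [204. 222.]
cover_handle top 0.84 [ 295. -325.    3.] [376. 247.]
cover_handle top 0.76 [203. 345.   6.] [155. 272.]
cover_handle top 0.62 [621. 118.  94.] [232. 132.]
cover_handle scene 0.68 [214. 342.   8.] [318. 123.]
cover_handle scene 0.64 [ 309. -323.    6.] [138. 198.]
cover_handle scene 0.63 [637. 106.  99.] [308. 234.]
cover_handle scene 0.35 [680. 101.  86.] [312. 251.]
block1_center top 0.65 [430.   4.  26.] [269. 200.]
block1_center scene 0.67 [443.   1.  25.] [249. 200.]
tin top 0.92 [586. 446. 123.] [115. 139.]
tin scene 0.82 [607. 434. 112.] [410. 187.]
cup top 0.77 [ 676. -362.   56.] [393. 121.]
cup scene 0.69 [ 662. -356.   58.] [141. 307.]
```

View pics/t0.png

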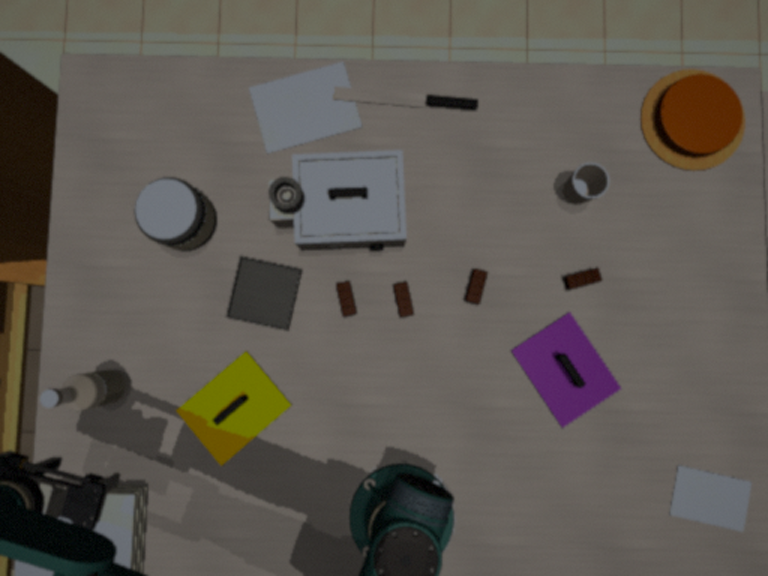

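View pics/s0.png

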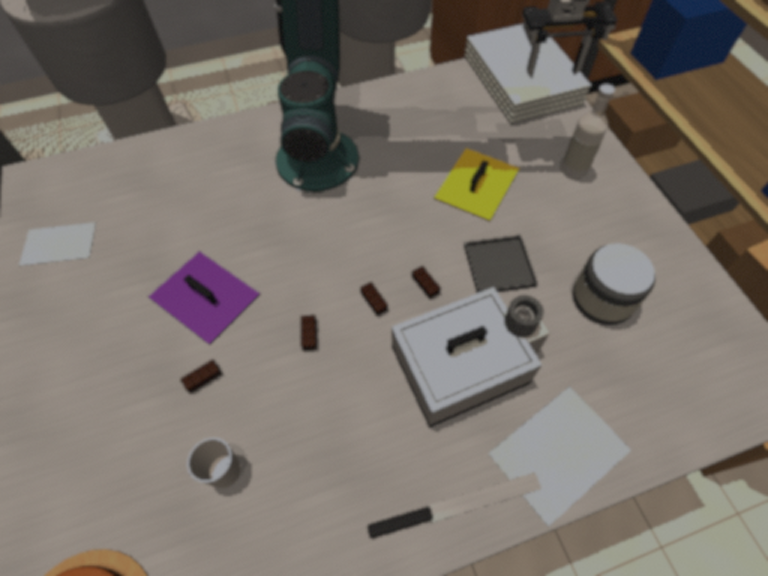

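The aluminium cover is on the melter at 1.5× pixel (350,197), and the nut is at (285,195). The tray is at (265,293), and the four blocks are at (346,298), (403,298), (476,286) and (581,278). The yellow (235,408) and purple (566,370) covers on the bench are look-alikes, so I leave them alone. Next I move above the melter for a close look.

Request:
send_rows([
  {"dx":-0.05,"dy":-0.02,"dz":-0.012},
  {"dx":-0.05,"dy":-0.02,"dz":-0.012},
  {"dx":-0.05,"dy":-0.02,"dz":-0.012},
  {"dx":-0.05,"dy":-0.025,"dz":-0.012},
  {"dx":-0.05,"dy":-0.025,"dz":-0.012},
  {"dx":-0.05,"dy":-0.025,"dz":-0.012},
  {"dx":-0.05,"dy":-0.025,"dz":-0.012},
  {"dx":-0.05,"dy":-0.025,"dz":-0.012},
  {"dx":-0.05,"dy":-0.03},
  {"dx":-0.05,"dy":-0.03},
  {"dx":-0.03},
  {},
])

```text
invalid input at $.plan[0]: expected keys dx, dy, dz, turn
```

```bash
python3 - <<'E'
from h import *
o=st(); save('wrist','w0.png',scale=1.5)
for n in ['melter','nut_center','cover_handle','tray_in','block1_center']:
    for r in imaging.look_for(n,'wrist')[:6]: print(n,round(r['conf'],2),np.round(r['location'],0),np.round(proj(r['location'],cal('wrist',o))[0]*1.5))
E
```

```text
0.8 [126.3 535.3 302.7] [[-0.973, 0.23, 0.0], [0.23, 0.973, 0.0], [-0.0, 0.0, -1.0]] q [ 1.24  0.09  1.37 -0.    1.68 -0.1 ] F [-0.3  1.2 -0.9] gap 94.1 0.0
cover_handle 0.64 [175. 359.   5.] [227. 349.]
tray_in 0.72 [399. 310.   5.] [251. 535.]
```

View pics/w0.png

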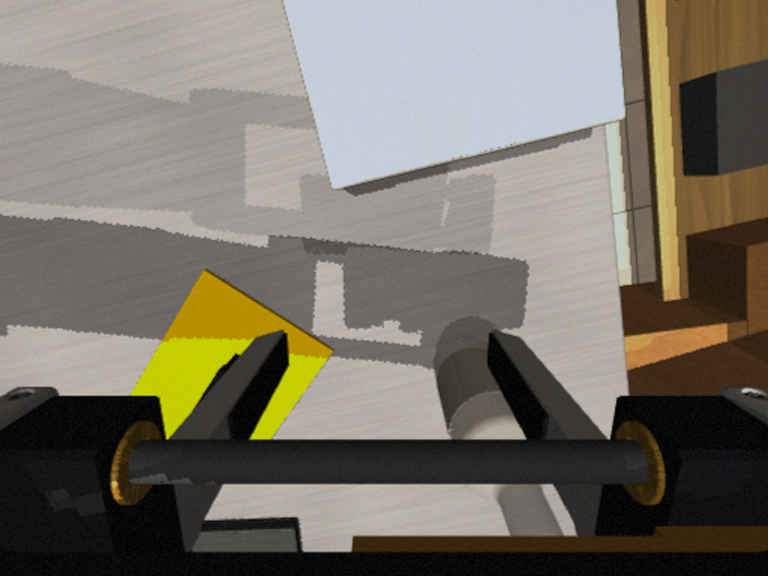

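Request:
send_rows([
  {"dx":-0.046,"dy":-0.023,"dz":-0.01,"turn":0},
  {"dx":-0.046,"dy":-0.023,"dz":-0.01,"turn":0},
  {"dx":-0.046,"dy":-0.023,"dz":-0.01,"turn":0},
  {"dx":-0.046,"dy":-0.023,"dz":-0.01,"turn":0},
  {"dx":-0.046,"dy":-0.023,"dz":-0.01,"turn":0},
  {"dx":-0.046,"dy":-0.023,"dz":-0.01,"turn":0},
  {"dx":-0.046,"dy":-0.023,"dz":-0.01,"turn":0},
  {"dx":-0.046,"dy":-0.023,"dz":-0.01,"turn":0},
  {"dx":-0.046,"dy":-0.023,"dz":0,"turn":0},
  {"dx":-0.046,"dy":-0.023,"dz":0,"turn":0},
  {"dx":-0.046,"dy":-0.023,"dz":0,"turn":0},
  {"dx":0,"dy":0,"dz":0,"turn":0},
])

```text
time: 2.6
ee_pos: [562.8, 170.3, 381.0]
eef_rot: [0.118, 0.993, -0.001, -0.001]
wrist_force: [-0.3, 0.3, -0.5]
finger_gap: 1.002
gripper_force: 0.0
```

Request:
send_rows([
  {"dx":0,"dy":0,"dz":0,"turn":10},
  {"dx":0,"dy":0,"dz":0,"turn":10},
  {"dx":0,"dy":0,"dz":0,"turn":10},
  {"dx":0,"dy":0,"dz":0,"turn":10},
  {"dx":0,"dy":0,"dz":0,"turn":10},
  {"dx":0,"dy":0,"dz":0,"turn":10},
  {"dx":0,"dy":0,"dz":0,"turn":10},
  {"dx":0,"dy":0,"dz":0,"turn":10},
  {"dx":0,"dy":0,"dz":0,"turn":10},
  {"dx":0,"dy":0,"dz":0,"turn":10},
  {"dx":0,"dy":0,"dz":0,"turn":10},
  {"dx":0,"dy":0,"dz":0,"turn":10},
])

```text
time: 4.1
ee_pos: [559.8, 173.9, 383.1]
eef_rot: [0.919, 0.395, 0.0, -0.0]
wrist_force: [0.1, 0.1, 0.2]
finger_gap: 1.003
gripper_force: 0.0
```

Request:
send_rows([
  {"dx":0,"dy":0,"dz":0,"turn":10},
  {"dx":0,"dy":0,"dz":0,"turn":10},
  {"dx":0,"dy":0,"dz":0,"turn":10},
  {"dx":0,"dy":0,"dz":0,"turn":0},
  {"dx":0,"dy":0,"dz":0,"turn":0},
])

```text
time: 4.72
ee_pos: [560.2, 173.4, 382.9]
eef_rot: [0.989, 0.147, 0.0, -0.0]
wrist_force: [-0.4, -0.3, 0.2]
finger_gap: 1.0
gripper_force: 0.0
```

```bash
python3 - <<'E'
from h import *
o=st(); save('wrist','w1.png',scale=1.5)
for n in ['melter','nut_center','cover_handle','tray_in','block1_center']:
    for r in imaging.look_for(n,'wrist')[:6]: print(n,round(r['conf'],2),np.round(r['location'],0),np.round(proj(r['location'],cal('wrist',o))[0]*1.5))
E
```

```text
4.72 [560.2 173.4 382.9] [[0.957, 0.291, 0.0], [0.291, -0.957, 0.0], [0.0, -0.0, -1.0]] q [0.2  0.17 1.12 0.   1.85 1.48] F [-0.4 -0.3  0.2] gap 94.0 0.0
melter 0.68 [634. 145.  91.] [442. 196.]
melter 0.6 [ 470. -135.   29.] [614. 399.]
nut_center 0.87 [622. 231. 146.] [337. 181.]
cover_handle 0.97 [631. 118.  96.] [470. 209.]
cover_handle 0.73 [199. 287.   4.] [227. 482.]
cover_handle 0.39 [449. 301.   4.] [256. 308.]
tray_in 0.91 [451. 299.   4.] [258. 307.]
tray_in 0.41 [ 469. -133.   27.] [611. 399.]
block1_center 0.57 [428.   8.  27.] [488. 398.]
```

View pics/w1.png

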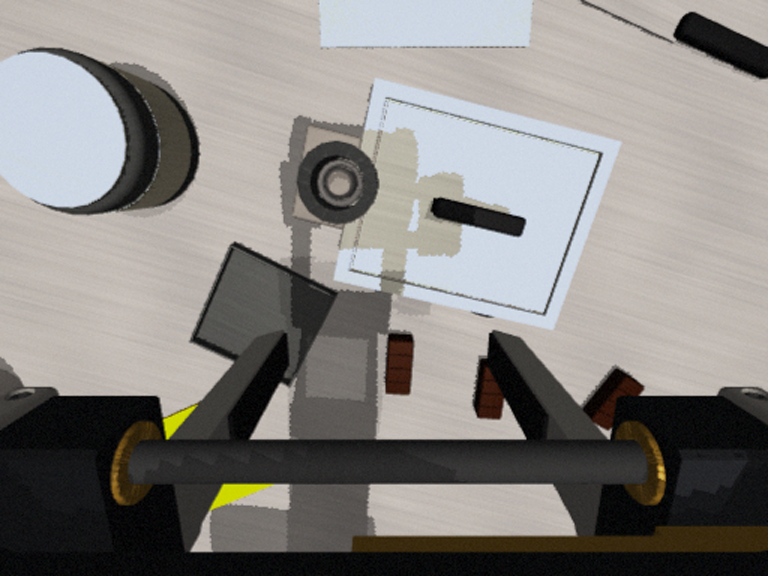

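The wrist view shows the melter rim corners at (376,80), (620,142) and (554,328), the nut at (338,181), the handle from (432,207) to (525,226), and the tray at (264,312). Now I fit the poses.

```bash
python3 - <<'E'
from h import *
o=env.get_obs(); c=cal('wrist',o)
q=unproj(np.array([[376,80],[620,142],[554,328],[336,278]])/1.5,95,c)[:,:2]; print(q.round(1))
print('sides',np.linalg.norm(q[0]-q[1]),np.linalg.norm(q[1]-q[2]),np.linalg.norm(q[2]-q[3]),np.linalg.norm(q[3]-q[0]))
e=unproj(np.array([[386,98],[602,153],[545,314],[350,269]])/1.5,95,c)[:,:2]; print('recess',e.round(1),e.mean(0))
h=unproj(np.array([[432,207],[525,226]])/1.5,133,c)[:,:2]; print('handle',h.round(1),h.mean(0))
print('nut',unproj(np.array([[338,181]])/1.5,145,c), )
m=q[[0,1,2]]; ctr=(q[0]+q[2])/2; ey=(q[0]-q[1])/np.linalg.norm(q[0]-q[1]); print('ctr',ctr,'yaw y',np.degrees(np.arctan2(ey[1],ey[0])),'stud pred',ctr+ey*115.5)
hd=h[0]-h[1]; print('handle yaw',np.degrees(np.arctan2(hd[1],hd[0])))
t=unproj(np.array([[235,243],[192,340],[336,293]])/1.5,16,c)[:,:2]; print('tray',t.round(1),(t[1]+t[2])/2)
for cam in ['wrist','top']:
    imaging.get_image(cam)
    r=imaging.cut_out('nut_center',cam)[0]; ys,xs=np.nonzero(r['pixels']); print(cam,'nut px',xs.mean()*1.5,ys.mean()*1.5,unproj([[xs.mean(),ys.mean()]],140,cal(cam,o)))
T=cal('top')
tr=unproj(np.array([[241,257],[301,270],[288,329],[228,317]])/1.5,16,T)[:,:2]; print('tray top',tr.round(1),tr.mean(0))
for r in imaging.cut_out('block1_center','top')[:6]:
    print('b',round(r['conf'],2),r['pixels'].sum(),np.argwhere(r['pixels']).mean(0)[::-1]*1.5)
for b in [(346,298),(403,298),(476,286),(581,278)]: print(unproj(np.array([b])/1.5,26,T).round(0))
E
```

```text
[[706.7 226.3]
 [720.4  14.2]
 [548.5   2.4]
 [536.  215. ]]
sides 212.5355842871932 172.29221037032826 213.01966344209734 171.00813232052252
recess [[696.  214.6]
 [707.8  25.2]
 [559.1  16.1]
 [548.  204.9]] [627.74447143 115.167262  ]
handle [[624.1 154.8]
 [631.4  78.5]] [627.7141902  116.63931187]
nut [[622.32284393 230.08264449 145.        ]]
ctr [627.57920297 114.34527851] yaw y 93.7033064134359 stud pred [620.11907002 229.60410211]
handle yaw 95.44720083330712
tray [[521.3 335.7]
 [394.2 361.8]
 [498.1 214.8]] [446.17426987 288.33547234]
wrist nut px 334.53301606186795 182.4646044021416 [[620.32578702 232.89469806 140.        ]]
top nut px 585.1920583468395 183.68557536466776 [[ 647.64887809 -322.80507471  140.        ]]
tray top [[511.6 339.7]
 [487.6 215.5]
 [366.5 237.8]
 [388.  360.9]] [438.43113097 288.49324948]
b 0.73 232 [402.7887931  300.25215517]
[[432. 121.  26.]]
[[434.   6.  26.]]
[[ 462. -141.   26.]]
[[ 483. -354.   26.]]
```

Request:
send_rows([
  {"dx":0.0375,"dy":-0.018,"dz":0,"turn":0},
  {"dx":0.0375,"dy":-0.018,"dz":0,"turn":0},
  {"dx":0,"dy":0,"dz":0.02,"turn":10},
  {"dx":0,"dy":0,"dz":0.02,"turn":10},
  {"dx":0,"dy":0,"dz":0.02,"turn":10},
  {"dx":0,"dy":0,"dz":0.02,"turn":10},
  {"dx":0,"dy":0,"dz":0.02,"turn":10},
  {"dx":0,"dy":0,"dz":0.02,"turn":0},
  {"dx":0,"dy":0,"dz":0,"turn":0},
  {"dx":0,"dy":0,"dz":0,"turn":0},
])

```text
time: 6.52
ee_pos: [622.5, 228.9, 263.6]
eef_rot: [0.958, -0.286, 0.001, -0.0]
wrist_force: [-0.3, -0.7, -0.0]
finger_gap: 0.995
gripper_force: 0.0
```

```bash
python3 - <<'E'
from h import *
o=st(); save('wrist','w2.png',scale=1.5)
for n in ['nut_center']:
    for r in imaging.look_for(n,'wrist')[:2]: print(n,round(r['conf'],2),np.round(r['location'],0),np.round(proj(r['location'],cal('wrist',o))[0]*1.5))
    r=imaging.cut_out(n,'wrist')[0]; ys,xs=np.nonzero(r['pixels']); print(xs.min(),xs.max(),ys.min(),ys.max())
plan(621.5,230,0,206)
print(proj([[621.5,230,145],[621.5,230,131]],cal('wrist',o))*1.5)
E
```

```text
6.53 [622.5 228.9 263.6] [[0.836, -0.549, 0.001], [-0.549, -0.836, 0.0], [0.001, -0.001, -1.0]] q [0.27 0.35 1.13 0.   1.66 2.42] F [-0.3 -0.7 -0. ] gap 93.6 0.0
nut_center 0.66 [622. 228. 143.] [391. 331.]
nut_center 0.52 [646. 124.  94.] [514. 178.]
219 295 176 259
tool delta [-1.6 -0.1 58.2] turn 56.7 j6 2.42 yaw -123.3
[[386.9441156  334.66607971]
 [386.9984     325.47086927]]
```

View pics/w2.png

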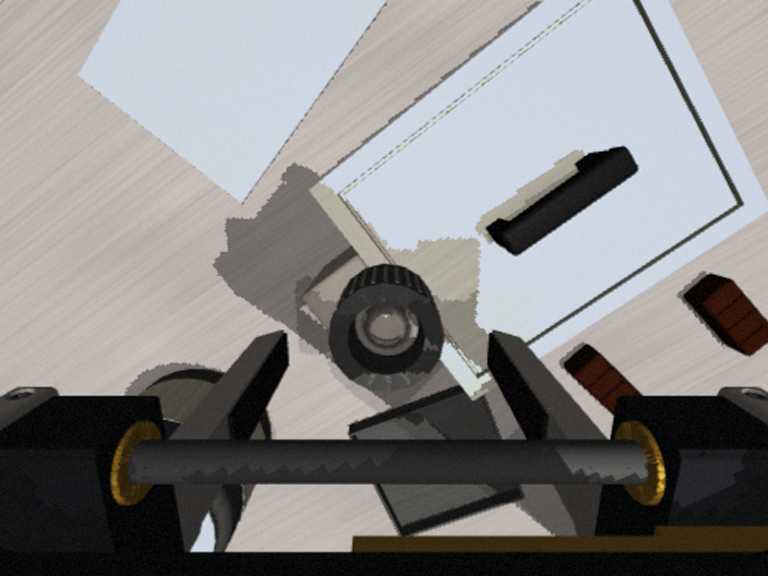

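The nut centre is at (386,337), within about 2 px of the prediction. I descend and grip.

Request:
send_rows([
  {"dx":-0.001,"dy":0,"dz":0.015,"turn":0},
  {"dx":0,"dy":0,"dz":0.015,"turn":0},
  {"dx":0,"dy":0,"dz":0.015,"turn":0},
  {"dx":0,"dy":0,"dz":0.013,"turn":0},
  {"dx":0,"dy":0,"dz":0,"turn":0},
])

```text
time: 7.3
ee_pos: [620.6, 229.2, 202.4]
eef_rot: [0.958, -0.286, -0.002, 0.001]
wrist_force: [-0.0, -0.1, 0.6]
finger_gap: 1.002
gripper_force: 0.0
```

Request:
send_rows([
  {"dx":0,"dy":0,"dz":0,"turn":0},
  {"dx":0,"dy":0,"dz":0,"turn":0},
  {"dx":0,"dy":0,"dz":0,"turn":0},
  {"dx":0,"dy":0,"dz":0,"turn":0},
  {"dx":0,"dy":0,"dz":0,"turn":0},
  {"dx":0,"dy":0,"dz":0,"turn":0},
], fingers=0.05, force=25)

```text
time: 8.05
ee_pos: [621.6, 229.6, 205.3]
eef_rot: [0.958, -0.286, 0.0, -0.0]
wrist_force: [1.3, 0.7, 1.7]
finger_gap: 0.649
gripper_force: 25.0
```

Request:
send_rows([
  {"dx":0,"dy":0,"dz":-0.0003,"turn":-9},
  {"dx":0,"dy":0,"dz":-0.0003,"turn":-9},
  {"dx":0,"dy":0,"dz":-0.0003,"turn":-9},
  {"dx":0,"dy":0,"dz":-0.0003,"turn":-9},
])

```text
time: 8.55
ee_pos: [621.9, 230.2, 205.7]
eef_rot: [1.0, 0.026, 0.001, -0.001]
wrist_force: [2.2, 2.2, -0.7]
finger_gap: 0.646
gripper_force: 25.0
```

Request:
send_rows([
  {"dx":0,"dy":0,"dz":-0.00033,"turn":-10},
  {"dx":0,"dy":0,"dz":-0.00033,"turn":-10},
  {"dx":0,"dy":0,"dz":-0.00033,"turn":-10},
  {"dx":0,"dy":0,"dz":-0.00033,"turn":-10},
  {"dx":0,"dy":0,"dz":-0.00033,"turn":-10},
  {"dx":0,"dy":0,"dz":-0.00033,"turn":-10},
  {"dx":0,"dy":0,"dz":-0.00033,"turn":-10},
  {"dx":0,"dy":0,"dz":-0.00033,"turn":-10},
  {"dx":0,"dy":0,"dz":-0.00033,"turn":-10},
  {"dx":0,"dy":0,"dz":-0.00033,"turn":-10},
  {"dx":0,"dy":0,"dz":-0.00033,"turn":-10},
  {"dx":0,"dy":0,"dz":-0.00033,"turn":-10},
])

```text
time: 10.05
ee_pos: [620.2, 232.4, 209.5]
eef_rot: [0.476, 0.88, 0.002, -0.003]
wrist_force: [-2.7, 6.9, 0.5]
finger_gap: 0.645
gripper_force: 25.0
```

Request:
send_rows([
  {"dx":0,"dy":0,"dz":-0.00033,"turn":-10},
  {"dx":0,"dy":0,"dz":-0.00033,"turn":-10},
  {"dx":0,"dy":0,"dz":-0.00033,"turn":-10},
  {"dx":0,"dy":0,"dz":-0.00033,"turn":-10},
  {"dx":0,"dy":0,"dz":-0.00033,"turn":-10},
  {"dx":0,"dy":0,"dz":-0.00033,"turn":-10},
  {"dx":0,"dy":0,"dz":-0.00033,"turn":-10},
  {"dx":0,"dy":0,"dz":-0.00033,"turn":-10},
  {"dx":0,"dy":0,"dz":-0.00033,"turn":-10},
  {"dx":0,"dy":0,"dz":-0.00033,"turn":-10},
  {"dx":0,"dy":0,"dz":-0.00033,"turn":-10},
  {"dx":0,"dy":0,"dz":0,"turn":0},
])

```text
time: 11.55
ee_pos: [620.4, 229.4, 213.2]
eef_rot: [-0.443, 0.896, 0.0, -0.002]
wrist_force: [-3.2, -0.2, 1.7]
finger_gap: 0.641
gripper_force: 25.0
```

```bash
python3 - <<'E'
from h import *
o=st()
E
```

```text
11.55 [620.4 229.4 213.2] [[-0.607, -0.795, -0.003], [-0.795, 0.607, -0.001], [0.002, 0.002, -1.0]] q [ 0.27  0.37  1.21  0.    1.56 -2.22] F [-3.2 -0.2  1.7] gap 60.3 25.00040017068386
```

Request:
send_rows([
  {"dx":0,"dy":0,"dz":-0.0003,"turn":-8},
  {"dx":0,"dy":0,"dz":-0.0003,"turn":-7},
  {"dx":0,"dy":0,"dz":-0.0015,"turn":0},
  {"dx":0,"dy":0,"dz":-0.0015,"turn":0},
  {"dx":0,"dy":0,"dz":0,"turn":0},
  {"dx":0,"dy":0,"dz":0,"turn":0},
])

```text
time: 12.3
ee_pos: [620.9, 229.3, 216.4]
eef_rot: [-0.557, 0.831, 0.0, -0.001]
wrist_force: [-2.7, 0.7, -3.2]
finger_gap: 0.641
gripper_force: 25.0
```

Request:
send_rows([
  {"dx":0,"dy":0,"dz":-0.002,"turn":0},
  {"dx":0,"dy":0,"dz":-0.002,"turn":0},
  {"dx":0,"dy":0,"dz":0,"turn":0},
  {"dx":0,"dy":0,"dz":0,"turn":0},
])

```text
time: 12.8
ee_pos: [621.0, 229.4, 221.2]
eef_rot: [-0.557, 0.83, 0.0, -0.0]
wrist_force: [-4.3, -0.1, -2.0]
finger_gap: 0.642
gripper_force: 25.0
```

Request:
send_rows([
  {"dx":0,"dy":0,"dz":-0.01,"turn":0},
  {"dx":0,"dy":0,"dz":-0.015,"turn":0},
  {"dx":0,"dy":0,"dz":-0.02,"turn":0},
  {"dx":0,"dy":0,"dz":-0.02,"turn":0},
  {"dx":0,"dy":0,"dz":-0.01,"turn":0},
  {"dx":0,"dy":0,"dz":0,"turn":0},
  {"dx":0,"dy":0,"dz":0,"turn":0},
])

```text
time: 13.68
ee_pos: [621.3, 229.3, 295.4]
eef_rot: [-0.557, 0.83, 0.0, -0.0]
wrist_force: [0.1, -0.0, -3.1]
finger_gap: 0.645
gripper_force: 25.0
```

```bash
python3 - <<'E'
from h import *
st(); plan(443,288,100,200)
E
```

```text
13.68 [621.3 229.3 295.4] [[-0.379, -0.925, -0.001], [-0.925, 0.379, -0.0], [0.0, 0.0, -1.0]] q [ 0.27  0.34  1.08 -0.    1.72 -2.48] F [ 0.1 -0.  -3.1] gap 60.6 24.998725494369864
tool delta [ 13.3 187.2  95.5] turn 57.7 j6 -2.48 yaw 157.7
```

Request:
send_rows([
  {"dx":0.003,"dy":0.037,"dz":0,"turn":0},
  {"dx":0.003,"dy":0.037,"dz":0,"turn":0},
  {"dx":0.003,"dy":0.037,"dz":0.01,"turn":0},
  {"dx":0.003,"dy":0.037,"dz":0.01,"turn":0},
  {"dx":0.001,"dy":0.039,"dz":0.01,"turn":0},
  {"dx":0,"dy":0,"dz":0.02,"turn":10},
  {"dx":0,"dy":0,"dz":0.02,"turn":10},
  {"dx":0,"dy":0,"dz":0.02,"turn":10},
  {"dx":0,"dy":0,"dz":0.02,"turn":10},
  {"dx":0,"dy":0,"dz":0.02,"turn":10},
  {"dx":0,"dy":0,"dz":0.02,"turn":8},
  {"dx":0,"dy":0,"dz":0,"turn":0},
])

```text
time: 15.18
ee_pos: [441.8, 287.5, 143.3]
eef_rot: [-0.086, 0.996, -0.001, -0.003]
wrist_force: [-0.2, 0.2, -2.1]
finger_gap: 0.641
gripper_force: 25.0
```

```bash
python3 - <<'E'
from h import *
o=st(); save('wrist','w3.png',scale=1.5); plan(443,288,100,115)
for r in imaging.look_for('tray_in','wrist')[:2]: print(round(r['conf'],2),np.round(r['location'],0))
E
```

```text
15.18 [441.8 287.5 143.3] [[-0.985, -0.17, -0.005], [-0.17, 0.985, -0.003], [0.006, -0.002, -1.0]] q [ 0.47  0.13  1.65  0.    1.37 -1.27] F [-0.2  0.2 -2.1] gap 60.3 24.999371403828263
tool delta [-0.4  0.  29.8] turn -0.1 j6 -1.27 yaw 99.9
0.88 [411. 283.   4.]
0.43 [443. 283.  79.]
```

View pics/w3.png

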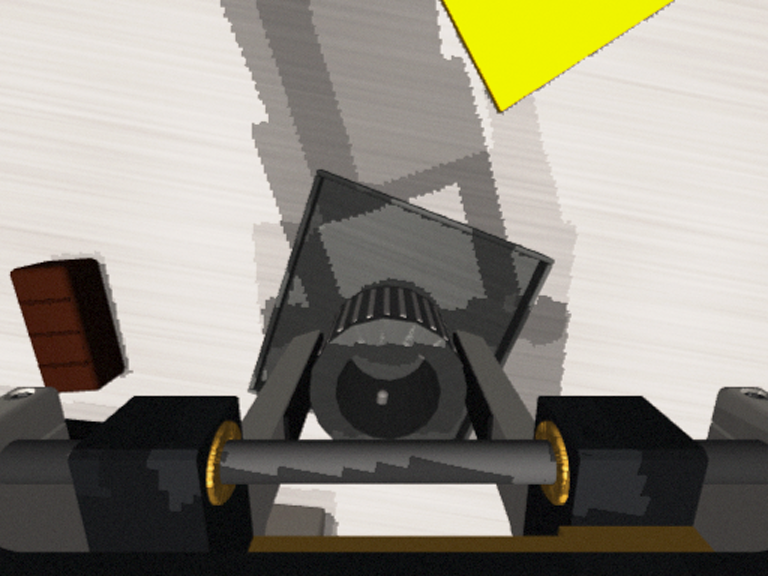

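```bash
python3 - <<'E'
from h import *
o=env.get_obs(); t=unproj(np.array([[320,172],[552,262],[252,390]])/1.5,16,cal('wrist',o))[:,:2]; print(t.round(1),(t[1]+t[2])/2)
plan(*((t[1]+t[2])/2),79,115)
E
```

```text
[[370.  241.5]
 [394.3 367.5]
 [496.1 218.4]] [445.1964678  292.94523954]
tool delta [-2.7  4.3 31. ] turn 20.8 j6 -1.27 yaw 99.8
```

Request:
send_rows([
  {"dx":-0.003,"dy":0.003,"dz":0,"turn":10},
  {"dx":0,"dy":0,"dz":0.008,"turn":10},
  {"dx":0,"dy":0,"dz":0.008,"turn":0},
  {"dx":0,"dy":0,"dz":0.006,"turn":0},
  {"dx":0,"dy":0,"dz":0.003,"turn":0},
  {"dx":0,"dy":0,"dz":0.002,"turn":0},
  {"dx":0,"dy":0,"dz":0,"turn":0},
  {"dx":0,"dy":0,"dz":0,"turn":0},
])

```text
time: 16.27
ee_pos: [446.0, 291.8, 119.3]
eef_rot: [0.089, 0.996, 0.0, 0.0]
wrist_force: [0.1, -0.8, -2.6]
finger_gap: 0.643
gripper_force: 25.0
```

Request:
send_rows([
  {"dx":0,"dy":0,"dz":0.002,"turn":0},
  {"dx":0,"dy":0,"dz":0.0015,"turn":0},
  {"dx":0,"dy":0,"dz":0.001,"turn":0},
  {"dx":0,"dy":0,"dz":0,"turn":0},
  {"dx":0,"dy":0,"dz":0,"turn":0},
])

```text
time: 16.9
ee_pos: [445.9, 291.8, 114.6]
eef_rot: [0.09, 0.996, 0.0, 0.0]
wrist_force: [0.0, 0.6, -2.6]
finger_gap: 0.642
gripper_force: 25.0
```

Request:
send_rows([
  {"dx":0,"dy":0,"dz":0.001,"turn":0},
  {"dx":0,"dy":0,"dz":0.001,"turn":0},
  {"dx":0,"dy":0,"dz":0,"turn":0},
  {"dx":0,"dy":0,"dz":0,"turn":0},
])

```text
time: 17.4
ee_pos: [445.9, 291.8, 113.3]
eef_rot: [0.09, 0.996, 0.0, 0.0]
wrist_force: [-2.4, 0.0, 3.9]
finger_gap: 0.642
gripper_force: 25.0
```

Contact with the tray floor. I release with a modest opening and then lift.

Request:
send_rows([
  {"dx":0,"dy":0,"dz":0,"turn":0},
  {"dx":0,"dy":0,"dz":0,"turn":0},
  {"dx":0,"dy":0,"dz":0,"turn":0},
  {"dx":0,"dy":0,"dz":0,"turn":0},
], fingers=0.076)

```text
time: 17.9
ee_pos: [445.8, 291.8, 112.4]
eef_rot: [0.09, 0.996, 0.0, -0.0]
wrist_force: [-0.3, -0.0, 1.1]
finger_gap: 0.809
gripper_force: 0.0
```

Request:
send_rows([
  {"dx":0,"dy":0,"dz":-0.015,"turn":0},
  {"dx":0,"dy":0,"dz":-0.03,"turn":0},
  {"dx":0,"dy":0,"dz":-0.04,"turn":0},
  {"dx":0,"dy":0,"dz":-0.04,"turn":0},
  {"dx":0,"dy":0,"dz":-0.03,"turn":0},
  {"dx":0,"dy":0,"dz":0,"turn":0},
])

```text
time: 18.65
ee_pos: [446.9, 292.3, 271.8]
eef_rot: [0.09, 0.996, 0.002, 0.003]
wrist_force: [-0.6, -0.5, 0.0]
finger_gap: 0.805
gripper_force: 0.0
```

```bash
python3 - <<'E'
from h import *
st(); plan(627.6,115.5,4,268)
for cam in ['wrist','top']:
    imaging.get_image(cam)
    for n in ['nut_center','cover_handle']:
        for r in imaging.look_for(n,cam)[:3]: print(cam,n,round(r['conf'],2),np.round(r['location'],0))
E
```

```text
18.65 [446.9 292.3 271.8] [[-0.984, 0.178, 0.007], [0.178, 0.984, 0.004], [-0.007, 0.005, -1.0]] q [ 0.47  0.06  1.47  0.    1.61 -0.92] F [-0.6 -0.5  0. ] gap 75.6 0.0
tool delta [-209.3 -141.8    4.5] turn 75.7 j6 -0.92 yaw 79.7
wrist nut_center 0.61 [452. 291.  53.]
wrist nut_center 0.27 [470. 120.  20.]
wrist cover_handle 0.88 [267. 323.   2.]
wrist cover_handle 0.86 [607. 178.  96.]
wrist cover_handle 0.43 [582. 232.  80.]
top cover_handle 0.71 [ 300. -329.    5.]
top cover_handle 0.68 [622. 117.  97.]
top cover_handle 0.68 [272. 359.   9.]
```

Request:
send_rows([
  {"dx":-0.042,"dy":-0.0284,"dz":0,"turn":0},
  {"dx":-0.042,"dy":-0.0284,"dz":0,"turn":0},
  {"dx":-0.042,"dy":-0.0284,"dz":0,"turn":0},
  {"dx":-0.042,"dy":-0.0284,"dz":0,"turn":0},
  {"dx":-0.042,"dy":-0.0284,"dz":0,"turn":0},
  {"dx":0,"dy":0,"dz":0,"turn":10},
  {"dx":0,"dy":0,"dz":0,"turn":10},
  {"dx":0,"dy":0,"dz":0,"turn":10},
  {"dx":0,"dy":0,"dz":0,"turn":10},
  {"dx":0,"dy":0,"dz":0,"turn":10},
  {"dx":0,"dy":0,"dz":0,"turn":10},
  {"dx":0,"dy":0,"dz":0,"turn":10},
])

```text
time: 20.45
ee_pos: [626.8, 114.6, 265.9]
eef_rot: [0.647, 0.763, -0.001, -0.001]
wrist_force: [0.1, 0.6, 0.3]
finger_gap: 0.809
gripper_force: 0.0
```

Request:
send_rows([
  {"dx":0,"dy":0,"dz":0,"turn":5.7},
  {"dx":0,"dy":0,"dz":0,"turn":0},
  {"dx":0,"dy":0,"dz":0,"turn":0},
], fingers=0.07)

```text
time: 20.82
ee_pos: [627.0, 114.6, 266.7]
eef_rot: [0.681, 0.732, -0.0, -0.0]
wrist_force: [0.5, -0.7, 0.3]
finger_gap: 0.748
gripper_force: 0.0
```

```bash
python3 - <<'E'
from h import *
o=st(); save('wrist','w4.png',scale=1.5); plan(627.6,115.5,4,206)
print(proj([[630.1,78.6,133],[625,152.4,133]],cal('wrist',o))*1.5)
E
```

```text
20.82 [627.  114.6 266.7] [[-0.072, 0.997, -0.001], [0.997, 0.072, -0.0], [0.0, -0.001, -1.0]] q [0.09 0.29 1.2  0.   1.65 0.02] F [ 0.5 -0.7  0.3] gap 70.3 0.0
tool delta [ 0.9  0.7 61. ] turn 0.1 j6 0.02 yaw 4.1
[[388.59013346 380.65821021]
 [388.99482233 254.74329784]]
```

View pics/w4.png

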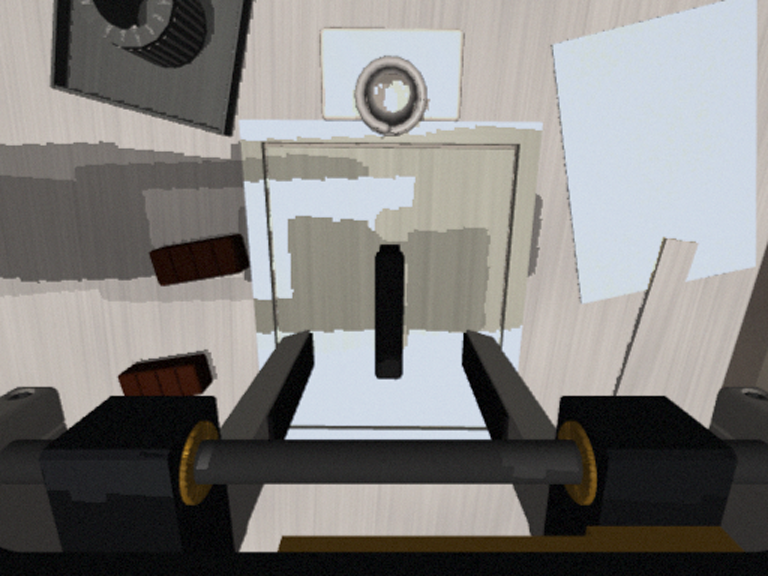

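The aluminium cover's handle runs from (389,248) to (389,378), aligned with the tool and matching the prediction. I descend and grip.

Request:
send_rows([
  {"dx":0,"dy":0.0005,"dz":0.02,"turn":0},
  {"dx":0,"dy":0,"dz":0.02,"turn":0},
  {"dx":0,"dy":0,"dz":0.015,"turn":0},
  {"dx":0,"dy":0,"dz":0.006,"turn":0},
  {"dx":0,"dy":0,"dz":0,"turn":0},
])

```text
time: 21.5
ee_pos: [627.6, 114.6, 206.3]
eef_rot: [0.682, 0.732, -0.0, -0.0]
wrist_force: [0.1, 0.2, 0.1]
finger_gap: 0.743
gripper_force: 0.0
```

Request:
send_rows([
  {"dx":0,"dy":0,"dz":0,"turn":0},
  {"dx":0,"dy":0,"dz":0,"turn":0},
  {"dx":0,"dy":0,"dz":0,"turn":0},
  {"dx":0,"dy":0,"dz":0,"turn":0},
  {"dx":0,"dy":0,"dz":0,"turn":0},
  {"dx":0,"dy":0,"dz":0,"turn":0},
  {"dx":0,"dy":0,"dz":0,"turn":0},
  {"dx":0,"dy":0,"dz":0,"turn":0},
], fingers=0.005, force=30)

```text
time: 22.5
ee_pos: [627.6, 114.6, 206.6]
eef_rot: [0.682, 0.731, 0.0, -0.0]
wrist_force: [-0.7, -0.4, -0.1]
finger_gap: 0.164
gripper_force: 30.0
```

```bash
python3 - <<'E'
from h import *
o=st(); print(o['moment'])
E
```

```text
22.5 [627.6 114.6 206.6] [[-0.07, 0.998, -0.0], [0.998, 0.07, 0.0], [0.0, -0.0, -1.0]] q [0.09 0.32 1.29 0.   1.53 0.02] F [-0.7 -0.4 -0.1] gap 15.4 29.995779991149902
[-0.06941281  0.11023745 -0.08425564]
```

Request:
send_rows([
  {"dx":0,"dy":0,"dz":-0.005,"turn":0},
  {"dx":0,"dy":0,"dz":-0.01,"turn":0},
  {"dx":0,"dy":0,"dz":-0.015,"turn":0},
  {"dx":0,"dy":0,"dz":-0.015,"turn":0},
  {"dx":0,"dy":0,"dz":-0.015,"turn":0},
  {"dx":0,"dy":0,"dz":0,"turn":0},
  {"dx":0,"dy":0,"dz":0,"turn":0},
])

```text
time: 23.38
ee_pos: [627.5, 114.6, 266.3]
eef_rot: [0.682, 0.731, -0.0, -0.0]
wrist_force: [0.6, -0.1, -3.3]
finger_gap: 0.169
gripper_force: 30.0
```

```bash
python3 - <<'E'
from h import *
st(); plan(610,-140,4,118)
E
```

```text
23.38 [627.5 114.6 266.3] [[-0.07, 0.998, -0.001], [0.998, 0.07, 0.0], [0.0, -0.001, -1.0]] q [0.09 0.29 1.2  0.   1.65 0.02] F [ 0.6 -0.1 -3.3] gap 15.9 29.992480874061584
tool delta [-252.7  -35.2  148.3] turn 0.0 j6 0.02 yaw 4.0
```

Request:
send_rows([
  {"dx":-0.025,"dy":-0.0035,"dz":0,"turn":0},
  {"dx":-0.04,"dy":-0.0055,"dz":0,"turn":0},
  {"dx":-0.045,"dy":-0.006,"dz":0,"turn":0},
  {"dx":-0.045,"dy":-0.006,"dz":0,"turn":0},
  {"dx":-0.045,"dy":-0.006,"dz":0,"turn":0},
  {"dx":-0.035,"dy":-0.005,"dz":0,"turn":0},
  {"dx":-0.018,"dy":-0.003,"dz":0.02,"turn":0},
  {"dx":0,"dy":0,"dz":0.03,"turn":0},
  {"dx":0,"dy":0,"dz":0.03,"turn":0},
  {"dx":0,"dy":0,"dz":0.03,"turn":0},
  {"dx":0,"dy":0,"dz":0.025,"turn":0},
  {"dx":0,"dy":0,"dz":0,"turn":0},
])

```text
time: 24.88
ee_pos: [607.9, -138.6, 126.4]
eef_rot: [0.682, 0.732, -0.002, -0.005]
wrist_force: [-0.4, 0.4, -3.6]
finger_gap: 0.168
gripper_force: 30.0
```

Request:
send_rows([
  {"dx":0,"dy":0,"dz":0,"turn":0},
  {"dx":0,"dy":0,"dz":0.006,"turn":0},
  {"dx":0,"dy":0,"dz":0.004,"turn":0},
  {"dx":0,"dy":0,"dz":0.003,"turn":0},
  {"dx":0,"dy":0,"dz":0,"turn":0},
  {"dx":0,"dy":0,"dz":0,"turn":0},
])

```text
time: 25.62
ee_pos: [610.5, -140.3, 118.7]
eef_rot: [0.682, 0.731, 0.0, 0.0]
wrist_force: [-0.4, 0.1, -3.8]
finger_gap: 0.169
gripper_force: 30.0
```

Request:
send_rows([
  {"dx":0,"dy":0,"dz":0.001,"turn":0},
  {"dx":0,"dy":0,"dz":0.0003,"turn":0},
  {"dx":0,"dy":0,"dz":0,"turn":0},
  {"dx":0,"dy":0,"dz":0,"turn":0},
])

```text
time: 26.12
ee_pos: [610.5, -140.3, 117.5]
eef_rot: [0.682, 0.731, 0.0, 0.0]
wrist_force: [-0.5, -0.4, -1.7]
finger_gap: 0.17
gripper_force: 30.0
```

Request:
send_rows([
  {"dx":0,"dy":0,"dz":0,"turn":0},
  {"dx":0,"dy":0,"dz":0,"turn":0},
  {"dx":0,"dy":0,"dz":0,"turn":0},
  {"dx":0,"dy":0,"dz":0,"turn":0},
  {"dx":0,"dy":0,"dz":-0.03,"turn":0},
  {"dx":0,"dy":0,"dz":-0.05,"turn":0},
  {"dx":0,"dy":0,"dz":-0.06,"turn":0},
  {"dx":0,"dy":0,"dz":-0.06,"turn":0},
  {"dx":0,"dy":0,"dz":-0.06,"turn":0},
  {"dx":0,"dy":0,"dz":0,"turn":0},
  {"dx":0,"dy":0,"dz":0,"turn":0},
], fingers=0.06)

```text
time: 27.5
ee_pos: [610.3, -140.2, 376.7]
eef_rot: [0.682, 0.731, -0.0, -0.0]
wrist_force: [0.6, 0.6, -0.6]
finger_gap: 0.638
gripper_force: 0.0
```

```bash
cat > blk.py <<'E'
from h import *
def blocks(cam,zt=26):
    """minAreaRect of the reddish-brown blobs in the picture; centre of the top face, long-axis angle"""
    o=env.get_obs(); im=imaging.get_image(cam); c=cal(cam,o)
    hsv=cv2.cvtColor(im,cv2.COLOR_RGB2HSV)
    m=((hsv[...,0]<14)|(hsv[...,0]>172))&(hsv[...,1]>110)&(hsv[...,2]<130)&(hsv[...,2]>15)
    m=cv2.morphologyEx(m.astype(np.uint8),cv2.MORPH_CLOSE,np.ones((3,3)))
    cs,_=cv2.findContours(m,cv2.RETR_EXTERNAL,cv2.CHAIN_APPROX_NONE)
    for k in cs:
        if cv2.contourArea(k)<60: continue
        w=unproj(k[:,0,:],zt,c)[:,:2].astype(np.float32); (x,y),(a,b),_=r=cv2.minAreaRect(w)
        p=cv2.boxPoints(r); e=max([p[1]-p[0],p[2]-p[1]],key=np.linalg.norm)
        print(cam,'xy',round(x),round(y),'size',round(max(a,b)),round(min(a,b)),'long ang',round(np.degrees(np.arctan2(e[1],e[0]))%180,1))
    return im
E
python3 - <<'E'
from blk import *
st(); blocks('top'); im=blocks('wrist')
im=cv2.resize(im,None,fx=1.5,fy=1.5); cv2.imwrite('pics/w5.png',im[:,:,::-1])
for n in ['block1_center','cover_handle']:
    for r in imaging.look_for(n,'wrist')[:4]: print(n,round(r['conf'],2),np.round(r['location'],0))
E
```

```text
27.5 [ 610.3 -140.2  376.7] [[-0.07, 0.998, -0.0], [0.998, 0.07, 0.0], [0.0, -0.0, -1.0]] q [-0.32  0.26  1.03  0.    1.86 -0.39] F [ 0.6  0.6 -0.6] gap 60.0 0.0
top xy 432 6 size 64 24 long ang 12.5
top xy 484 -356 size 69 24 long ang 106.5
top xy 469 117 size 64 24 long ang 12.8
top xy 628 769 size 92 54 long ang 24.1
top xy 632 823 size 109 40 long ang 13.0
top xy 828 -596 size 185 161 long ang 125.1
top xy 852 806 size 166 65 long ang 59.2
wrist xy 468 -141 size 71 32 long ang 166.0
wrist xy 439 3 size 72 32 long ang 12.9
cover_handle 0.84 [ 611. -129.    7.]
cover_handle 0.74 [ 307. -308.    1.]
```

View pics/w5.png

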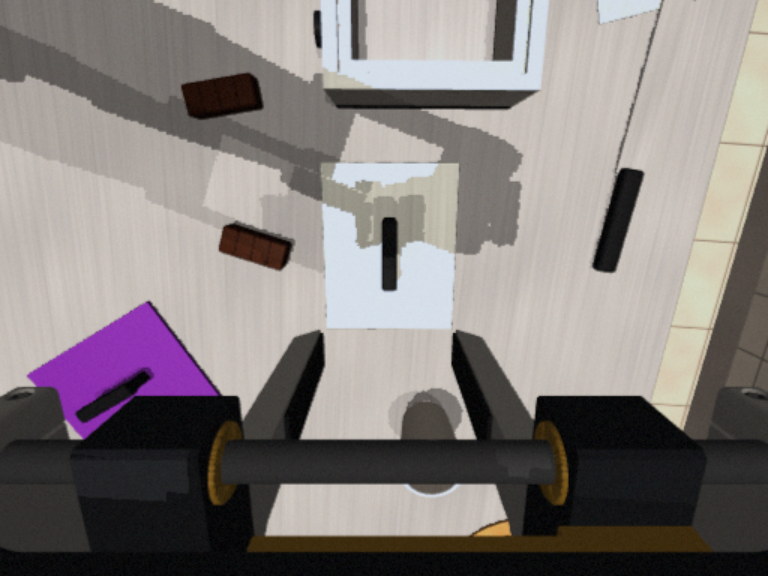

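```bash
python3 - <<'E'
from h import *
print(np.round(imaging.get_calibration('wrist')['hand_eye'],2))
plan(468,-141,76,230)
E
```

```text
[[-0.000e+00 -9.600e-01 -2.600e-01  7.687e+01]
 [ 1.000e+00 -0.000e+00  0.000e+00 -3.000e-02]
 [-0.000e+00 -2.600e-01  9.600e-01 -8.223e+01]
 [ 0.000e+00  0.000e+00  0.000e+00  1.000e+00]]
tool delta [   8.9 -141.2  145.1] turn -72.0 j6 -0.39 yaw 4.0
```

Request:
send_rows([
  {"dx":0.002,"dy":-0.047,"dz":0,"turn":0},
  {"dx":0.003,"dy":-0.047,"dz":0.02,"turn":0},
  {"dx":0.004,"dy":-0.047,"dz":0.02,"turn":0},
  {"dx":0,"dy":0,"dz":0.02,"turn":-10},
  {"dx":0,"dy":0,"dz":0.02,"turn":-10},
  {"dx":0,"dy":0,"dz":0.02,"turn":-10},
  {"dx":0,"dy":0,"dz":0.02,"turn":-10},
  {"dx":0,"dy":0,"dz":0.02,"turn":-10},
  {"dx":0,"dy":0,"dz":0,"turn":-10},
  {"dx":0,"dy":0,"dz":0,"turn":-10},
  {"dx":0,"dy":0,"dz":0,"turn":-2},
  {"dx":0,"dy":0,"dz":0,"turn":0},
])

```text
time: 29.2
ee_pos: [468.9, -141.0, 236.6]
eef_rot: [0.123, 0.992, 0.0, -0.001]
wrist_force: [-0.7, -0.7, -0.0]
finger_gap: 0.636
gripper_force: 0.0
```

```bash
python3 - <<'E'
from blk import *
st(); blocks('wrist'); plan(468,-141,76,100)
E
```

```text
29.2 [ 468.9 -141.   236.6] [[-0.97, 0.244, -0.001], [0.244, 0.97, 0.001], [0.001, 0.0, -1.0]] q [-0.41 -0.02  1.62  0.    1.55 -1.73] F [-0.7 -0.7 -0. ] gap 59.8 0.0
wrist xy 483 -353 size 83 29 long ang 106.4
wrist xy 463 -143 size 69 28 long ang 165.9
wrist xy 469 108 size 74 42 long ang 13.7
wrist xy 434 0 size 70 34 long ang 12.7
tool delta [  0.9  -0.2 136.8] turn -0.1 j6 -1.73 yaw 75.9
```

Request:
send_rows([
  {"dx":0.003,"dy":-0.001,"dz":0.03,"turn":0},
  {"dx":0,"dy":0,"dz":0.04,"turn":0},
  {"dx":0,"dy":0,"dz":0.035,"turn":0},
  {"dx":0,"dy":0,"dz":0.02,"turn":0},
  {"dx":0,"dy":0,"dz":0.009,"turn":0},
  {"dx":0,"dy":0,"dz":0,"turn":0},
  {"dx":0,"dy":0,"dz":0,"turn":0},
])

```text
time: 30.12
ee_pos: [466.7, -141.7, 104.5]
eef_rot: [0.122, 0.993, -0.0, 0.001]
wrist_force: [0.0, -0.1, 0.4]
finger_gap: 0.637
gripper_force: 0.0
```

Request:
send_rows([
  {"dx":0,"dy":0,"dz":0,"turn":0},
  {"dx":0,"dy":0,"dz":0,"turn":0},
  {"dx":0,"dy":0,"dz":0,"turn":0},
  {"dx":0,"dy":0,"dz":0,"turn":0},
  {"dx":0,"dy":0,"dz":0,"turn":0},
], fingers=0.015, force=20)

```text
time: 30.75
ee_pos: [466.1, -141.6, 103.5]
eef_rot: [0.122, 0.993, -0.0, 0.0]
wrist_force: [-0.6, -0.1, 1.3]
finger_gap: 0.318
gripper_force: 20.0
```

Request:
send_rows([
  {"dx":0,"dy":0,"dz":-0.01,"turn":0},
  {"dx":0,"dy":0,"dz":-0.03,"turn":0},
  {"dx":0,"dy":0,"dz":-0.04,"turn":0},
  {"dx":0,"dy":0,"dz":-0.04,"turn":0},
  {"dx":0,"dy":0,"dz":0,"turn":0},
])

```text
time: 31.38
ee_pos: [467.6, -142.0, 227.6]
eef_rot: [0.122, 0.993, -0.001, 0.004]
wrist_force: [0.6, 0.4, -0.5]
finger_gap: 0.316
gripper_force: 20.0
```

```bash
cat >> h.py <<'E'
a=np.radians(94.0); C=np.array([627.6,114.8]); EY=np.array([np.cos(a),np.sin(a)]); EX=np.array([EY[1],-EY[0]])
def cell(mx,my): return C+EX*mx+EY*my
E
python3 - <<'E'
from h import *
st(); plan(*cell(-30,-40),4,135)
E
```

```text
31.38 [ 467.6 -142.   227.6] [[-0.97, 0.241, 0.008], [0.241, 0.97, -0.003], [-0.009, -0.001, -1.0]] q [-0.41 -0.03  1.64  0.    1.52 -1.74] F [ 0.6  0.4 -0.5] gap 29.7 19.999855756759644
tool delta [-76.2 240.6  92.9] turn 72.0 j6 -1.74 yaw 76.0
```

Request:
send_rows([
  {"dx":-0.015,"dy":0.048,"dz":0,"turn":0},
  {"dx":-0.015,"dy":0.048,"dz":0,"turn":0},
  {"dx":-0.015,"dy":0.048,"dz":0,"turn":0},
  {"dx":-0.015,"dy":0.048,"dz":0,"turn":0},
  {"dx":-0.016,"dy":0.0485,"dz":0,"turn":9},
  {"dx":0,"dy":0,"dz":0,"turn":10.5},
  {"dx":0,"dy":0,"dz":0,"turn":10.5},
  {"dx":0,"dy":0,"dz":0,"turn":10.5},
  {"dx":0,"dy":0,"dz":0,"turn":10.5},
  {"dx":0,"dy":0,"dz":0,"turn":10.5},
  {"dx":0,"dy":0,"dz":0,"turn":10.5},
  {"dx":0,"dy":0,"dz":0,"turn":0},
])

```text
time: 32.88
ee_pos: [597.2, 73.7, 221.3]
eef_rot: [0.681, 0.732, -0.001, -0.001]
wrist_force: [-0.5, -0.4, -0.1]
finger_gap: 0.321
gripper_force: 20.0
```

```bash
python3 - <<'E'
from h import *
st(); plan(*cell(-30,-40),4,130)
E
```

```text
32.88 [597.2  73.7 221.3] [[-0.072, 0.997, -0.003], [0.997, 0.072, 0.0], [0.0, -0.003, -1.0]] q [ 0.03  0.23  1.37  0.    1.55 -0.04] F [-0.5 -0.4 -0.1] gap 30.2 20.000595152378082
tool delta [-1.1  3.5 91.3] turn 0.1 j6 -0.04 yaw 4.1
```

Request:
send_rows([
  {"dx":-0.001,"dy":0.003,"dz":0.03,"turn":0},
  {"dx":0,"dy":0,"dz":0.03,"turn":0},
  {"dx":0,"dy":0,"dz":0.02,"turn":0},
  {"dx":0,"dy":0,"dz":0.012,"turn":0},
  {"dx":0,"dy":0,"dz":0,"turn":0},
  {"dx":0,"dy":0,"dz":0,"turn":0},
])

```text
time: 33.62
ee_pos: [601.5, 72.9, 132.2]
eef_rot: [0.682, 0.732, 0.001, 0.001]
wrist_force: [0.0, 0.1, -0.6]
finger_gap: 0.317
gripper_force: 20.0
```

Request:
send_rows([
  {"dx":0,"dy":0,"dz":0,"turn":0},
  {"dx":0,"dy":0,"dz":0,"turn":0},
  {"dx":0,"dy":0,"dz":0,"turn":0},
  {"dx":0,"dy":0,"dz":-0.04,"turn":0},
  {"dx":0,"dy":0,"dz":-0.06,"turn":0},
  {"dx":0,"dy":0,"dz":-0.04,"turn":0},
  {"dx":0,"dy":0,"dz":0,"turn":0},
], fingers=0.04)

```text
time: 34.5
ee_pos: [602.4, 72.9, 276.7]
eef_rot: [0.682, 0.731, 0.004, 0.004]
wrist_force: [0.4, -0.8, 0.2]
finger_gap: 0.426
gripper_force: 0.0
```

```bash
python3 - <<'E'
from blk import *
st(); blocks('wrist'); plan(436,2,103,230)
E
```

```text
34.5 [602.4  72.9 276.7] [[-0.07, 0.997, 0.01], [0.998, 0.07, 0.0], [-0.0, 0.01, -1.0]] q [ 0.03  0.21  1.28  0.    1.64 -0.04] F [ 0.4 -0.8  0.2] gap 40.1 0.0
wrist xy 439 9 size 76 33 long ang 13.0
wrist xy 602 71 size 74 30 long ang 93.8
wrist xy 474 117 size 73 28 long ang 13.7
tool delta [ -59.1 -170.2   42.6] turn 81.0 j6 -0.04 yaw 4.0
```

Request:
send_rows([
  {"dx":-0.014,"dy":-0.0425,"dz":0,"turn":0},
  {"dx":-0.014,"dy":-0.0425,"dz":0,"turn":0},
  {"dx":-0.014,"dy":-0.0425,"dz":0,"turn":0},
  {"dx":-0.015,"dy":-0.0425,"dz":0,"turn":1},
  {"dx":0,"dy":0,"dz":0.01,"turn":10},
  {"dx":0,"dy":0,"dz":0.01,"turn":10},
  {"dx":0,"dy":0,"dz":0.02,"turn":10},
  {"dx":0,"dy":0,"dz":0.02,"turn":10},
  {"dx":0,"dy":0,"dz":0.02,"turn":10},
  {"dx":0,"dy":0,"dz":0,"turn":10},
  {"dx":0,"dy":0,"dz":0,"turn":10},
  {"dx":0,"dy":0,"dz":0,"turn":10},
], fingers=0.06)

```text
time: 36.05
ee_pos: [433.9, 4.3, 188.4]
eef_rot: [0.994, 0.111, -0.003, -0.001]
wrist_force: [0.8, 0.8, 0.5]
finger_gap: 0.642
gripper_force: 0.0
```

```bash
python3 - <<'E'
from blk import *
st(); blocks('wrist'); plan(436,4,103,103)
E
```

```text
36.05 [433.9   4.3 188.4] [[0.976, 0.22, -0.005], [0.22, -0.976, 0.001], [-0.005, -0.002, -1.0]] q [-0.12 -0.12  1.8   0.    1.46  1.23] F [0.8 0.8 0.5] gap 60.3 0.0
wrist xy 437 5 size 70 29 long ang 12.4
wrist xy 472 113 size 68 35 long ang 12.7
wrist xy 590 56 size 16 4 long ang 102.6
tool delta [ 2.4  0.8 85.5] turn -0.5 j6 1.23 yaw -77.5
```

Request:
send_rows([
  {"dx":0.003,"dy":0,"dz":0.03,"turn":0},
  {"dx":0,"dy":0,"dz":0.03,"turn":0},
  {"dx":0,"dy":0,"dz":0.02,"turn":0},
  {"dx":0,"dy":0,"dz":0,"turn":0},
  {"dx":0,"dy":0,"dz":0,"turn":0},
])

```text
time: 36.72
ee_pos: [438.1, 4.8, 111.1]
eef_rot: [0.993, 0.114, -0.0, -0.0]
wrist_force: [-0.2, 0.2, 0.3]
finger_gap: 0.638
gripper_force: 0.0
```

Request:
send_rows([
  {"dx":0,"dy":0,"dz":0.008,"turn":0},
  {"dx":0,"dy":0,"dz":0,"turn":0},
])

```text
time: 36.98
ee_pos: [438.1, 4.8, 103.1]
eef_rot: [0.994, 0.113, -0.0, -0.0]
wrist_force: [0.1, -0.3, -0.5]
finger_gap: 0.641
gripper_force: 0.0
```

Request:
send_rows([
  {"dx":0,"dy":0,"dz":0,"turn":0},
  {"dx":0,"dy":0,"dz":0,"turn":0},
  {"dx":0,"dy":0,"dz":0,"turn":0},
  {"dx":0,"dy":0,"dz":0,"turn":0},
  {"dx":0,"dy":0,"dz":0,"turn":0},
], fingers=0.015, force=20)

```text
time: 37.6
ee_pos: [438.3, 4.8, 103.4]
eef_rot: [0.994, 0.113, 0.0, -0.0]
wrist_force: [-0.8, 0.5, 1.5]
finger_gap: 0.321
gripper_force: 20.0
```

Request:
send_rows([
  {"dx":0,"dy":0,"dz":-0.01,"turn":0},
  {"dx":0,"dy":0,"dz":-0.03,"turn":0},
  {"dx":0,"dy":0,"dz":-0.04,"turn":0},
  {"dx":0,"dy":0,"dz":-0.05,"turn":0},
  {"dx":0,"dy":0,"dz":0,"turn":0},
  {"dx":0,"dy":0,"dz":0,"turn":0},
])

```text
time: 38.35
ee_pos: [437.9, 4.8, 232.9]
eef_rot: [0.994, 0.113, -0.0, -0.0]
wrist_force: [-0.5, 0.5, -1.3]
finger_gap: 0.317
gripper_force: 20.0
```

```bash
python3 - <<'E'
from h import *
st(); plan(*cell(30,-40),4,130)
E
```

```text
38.35 [437.9   4.8 232.9] [[0.974, 0.225, -0.001], [0.225, -0.974, 0.0], [-0.001, -0.0, -1.0]] q [-0.12 -0.14  1.73  0.    1.55  1.22] F [-0.5  0.5 -1.3] gap 29.8 19.999718070030212
tool delta [233.  -20.2 102.7] turn -81.0 j6 1.22 yaw -77.0
```

Request:
send_rows([
  {"dx":0.03,"dy":-0.003,"dz":0,"turn":0},
  {"dx":0.05,"dy":-0.004,"dz":0,"turn":0},
  {"dx":0.05,"dy":-0.004,"dz":0,"turn":0},
  {"dx":0.05,"dy":-0.004,"dz":0,"turn":0},
  {"dx":0.053,"dy":-0.005,"dz":0,"turn":-6},
  {"dx":0,"dy":0,"dz":0,"turn":-10.5},
  {"dx":0,"dy":0,"dz":0,"turn":-10.5},
  {"dx":0,"dy":0,"dz":0,"turn":-10.5},
  {"dx":0,"dy":0,"dz":0,"turn":-10.5},
  {"dx":0,"dy":0,"dz":0,"turn":-10.5},
  {"dx":0,"dy":0,"dz":0,"turn":-10.5},
  {"dx":0,"dy":0,"dz":0,"turn":-10.5},
])

```text
time: 39.85
ee_pos: [659.8, 76.7, 229.9]
eef_rot: [0.689, 0.725, -0.002, -0.002]
wrist_force: [-0.1, 0.1, -0.8]
finger_gap: 0.319
gripper_force: 20.0
```

Request:
send_rows([
  {"dx":0,"dy":0,"dz":0,"turn":-1},
  {"dx":0,"dy":0,"dz":0,"turn":0},
])

```text
time: 40.1
ee_pos: [660.3, 76.7, 231.6]
eef_rot: [0.686, 0.728, -0.001, -0.001]
wrist_force: [-0.4, -0.3, -0.4]
finger_gap: 0.316
gripper_force: 20.0
```

```bash
python3 - <<'E'
from h import *
st(); plan(*cell(30,-40),4,130)
E
```

```text
40.1 [660.3  76.7 231.6] [[-0.059, 0.998, -0.003], [0.998, 0.059, 0.0], [0.0, -0.003, -1.0]] q [ 0.03  0.37  1.18  0.    1.6  -0.03] F [-0.4 -0.3 -0.4] gap 29.7 19.99975025653839
tool delta [  0.3   0.3 101.6] turn -0.6 j6 -0.03 yaw 3.4
```

Request:
send_rows([
  {"dx":0,"dy":0,"dz":0.03,"turn":-0.5},
  {"dx":0,"dy":0,"dz":0.03,"turn":0},
  {"dx":0,"dy":0,"dz":0.025,"turn":0},
  {"dx":0,"dy":0,"dz":0.015,"turn":0},
  {"dx":0,"dy":0,"dz":0,"turn":0},
  {"dx":0,"dy":0,"dz":0,"turn":0},
])

```text
time: 40.85
ee_pos: [661.4, 76.8, 134.6]
eef_rot: [0.682, 0.731, 0.001, 0.001]
wrist_force: [-0.4, 0.3, -1.0]
finger_gap: 0.318
gripper_force: 20.0
```

Request:
send_rows([
  {"dx":0,"dy":0,"dz":0,"turn":0},
  {"dx":0,"dy":0,"dz":0,"turn":0},
  {"dx":0,"dy":0,"dz":0,"turn":0},
  {"dx":0,"dy":0,"dz":-0.04,"turn":0},
  {"dx":0,"dy":0,"dz":-0.06,"turn":0},
  {"dx":0,"dy":0,"dz":-0.04,"turn":0},
  {"dx":0,"dy":0,"dz":0,"turn":0},
  {"dx":0,"dy":0,"dz":0,"turn":0},
], fingers=0.04)

```text
time: 41.85
ee_pos: [660.4, 76.7, 271.9]
eef_rot: [0.682, 0.731, -0.001, -0.001]
wrist_force: [-0.6, -0.6, -0.4]
finger_gap: 0.425
gripper_force: 0.0
```

```bash
python3 - <<'E'
from blk import *
st(); blocks('wrist'); plan(471,115,103,190)
E
```

```text
41.85 [660.4  76.7 271.9] [[-0.07, 0.998, -0.002], [0.998, 0.07, -0.0], [0.0, -0.002, -1.0]] q [ 0.03  0.35  1.11  0.    1.68 -0.04] F [-0.6 -0.6 -0.4] gap 40.0 0.0
wrist xy 663 70 size 76 30 long ang 94.8
wrist xy 600 71 size 75 33 long ang 94.0
wrist xy 473 117 size 71 29 long ang 14.0
tool delta [  51.4 -185.6   81.5] turn 81.0 j6 -0.04 yaw 4.0
```

Request:
send_rows([
  {"dx":0.013,"dy":-0.046,"dz":0,"turn":0},
  {"dx":0.013,"dy":-0.046,"dz":0,"turn":0},
  {"dx":0.013,"dy":-0.046,"dz":0,"turn":0},
  {"dx":0.013,"dy":-0.047,"dz":0,"turn":6},
  {"dx":0,"dy":0,"dz":0.01,"turn":10.7},
  {"dx":0,"dy":0,"dz":0.01,"turn":10.7},
  {"dx":0,"dy":0,"dz":0.02,"turn":10.7},
  {"dx":0,"dy":0,"dz":0.02,"turn":10.7},
  {"dx":0,"dy":0,"dz":0.02,"turn":10.7},
  {"dx":0,"dy":0,"dz":0,"turn":10.7},
  {"dx":0,"dy":0,"dz":0,"turn":10.7},
  {"dx":0,"dy":0,"dz":0,"turn":0},
], fingers=0.06)

```text
time: 43.4
ee_pos: [471.4, 115.5, 191.0]
eef_rot: [0.993, 0.115, -0.002, -0.0]
wrist_force: [0.7, 0.8, -0.9]
finger_gap: 0.638
gripper_force: 0.0
```

```bash
python3 - <<'E'
from blk import *
st(); blocks('wrist'); plan(471,116,103,103)
E
```

```text
43.4 [471.4 115.5 191. ] [[0.973, 0.229, -0.004], [0.229, -0.973, -0.0], [-0.004, -0.001, -1.0]] q [ 0.12 -0.    1.69  0.    1.46  1.46] F [ 0.7  0.8 -0.9] gap 60.0 0.0
wrist xy 474 117 size 71 28 long ang 13.7
wrist xy 605 70 size 77 34 long ang 94.0
wrist xy 650 59 size 62 10 long ang 103.2
tool delta [-0.2 -0.6 88.4] turn 0.3 j6 1.46 yaw -76.7
```

Request:
send_rows([
  {"dx":0.002,"dy":-0.001,"dz":0.03,"turn":0},
  {"dx":0,"dy":0,"dz":0.03,"turn":0},
  {"dx":0,"dy":0,"dz":0.02,"turn":0},
  {"dx":0,"dy":0,"dz":0,"turn":0},
  {"dx":0,"dy":0,"dz":0,"turn":0},
])

```text
time: 44.08
ee_pos: [474.6, 117.1, 113.8]
eef_rot: [0.993, 0.115, 0.0, -0.0]
wrist_force: [0.0, -0.1, 0.4]
finger_gap: 0.637
gripper_force: 0.0
```

Request:
send_rows([
  {"dx":0,"dy":0,"dz":0.01,"turn":0},
  {"dx":0,"dy":0,"dz":0,"turn":0},
])

```text
time: 44.32
ee_pos: [474.0, 117.0, 102.9]
eef_rot: [0.993, 0.114, -0.0, -0.0]
wrist_force: [-0.4, -1.1, 0.6]
finger_gap: 0.636
gripper_force: 0.0
```

Request:
send_rows([
  {"dx":0,"dy":0,"dz":0,"turn":0},
  {"dx":0,"dy":0,"dz":0,"turn":0},
  {"dx":0,"dy":0,"dz":0,"turn":0},
  {"dx":0,"dy":0,"dz":0,"turn":0},
  {"dx":0,"dy":0,"dz":0,"turn":0},
], fingers=0.015, force=20)

```text
time: 44.95
ee_pos: [474.4, 117.1, 103.5]
eef_rot: [0.993, 0.114, 0.0, -0.0]
wrist_force: [-0.3, 0.9, 0.5]
finger_gap: 0.322
gripper_force: 20.0
```

Request:
send_rows([
  {"dx":0,"dy":0,"dz":-0.01,"turn":0},
  {"dx":0,"dy":0,"dz":-0.03,"turn":0},
  {"dx":0,"dy":0,"dz":-0.05,"turn":0},
  {"dx":0,"dy":0,"dz":-0.06,"turn":0},
  {"dx":0,"dy":0,"dz":0,"turn":0},
  {"dx":0,"dy":0,"dz":0,"turn":0},
])

```text
time: 45.7
ee_pos: [473.9, 117.0, 252.9]
eef_rot: [0.993, 0.114, -0.0, -0.0]
wrist_force: [0.5, -0.4, -2.4]
finger_gap: 0.317
gripper_force: 20.0
```

```bash
python3 - <<'E'
from h import *
st(); plan(*cell(-30,40),4,130)
E
```

```text
45.7 [473.9 117.  252.9] [[0.974, 0.227, -0.001], [0.227, -0.974, -0.0], [-0.001, -0.0, -1.0]] q [ 0.13 -0.04  1.59  0.    1.58  1.47] F [ 0.5 -0.4 -2.4] gap 29.8 19.973174929618835
tool delta [126.   -7.2 122.8] turn -80.9 j6 1.47 yaw -76.9
```

Request:
send_rows([
  {"dx":0.03,"dy":-0.002,"dz":0,"turn":0},
  {"dx":0.05,"dy":-0.002,"dz":0,"turn":0},
  {"dx":0.046,"dy":-0.003,"dz":0,"turn":-6},
  {"dx":0,"dy":0,"dz":0,"turn":-10.7},
  {"dx":0,"dy":0,"dz":0,"turn":-10.7},
  {"dx":0,"dy":0,"dz":0,"turn":-10.7},
  {"dx":0,"dy":0,"dz":0,"turn":-10.7},
  {"dx":0,"dy":0,"dz":0,"turn":-10.7},
  {"dx":0,"dy":0,"dz":0,"turn":-10.7},
  {"dx":0,"dy":0,"dz":0,"turn":-10.7},
  {"dx":0,"dy":0,"dz":0,"turn":0},
  {"dx":0,"dy":0,"dz":0,"turn":0},
])

```text
time: 47.2
ee_pos: [594.9, 152.4, 251.5]
eef_rot: [0.683, 0.731, -0.001, -0.001]
wrist_force: [1.2, -0.3, -0.9]
finger_gap: 0.318
gripper_force: 20.0
```

```bash
python3 - <<'E'
from h import *
st(); plan(*cell(-30,40),4,130)
E
```

```text
47.2 [594.9 152.4 251.5] [[-0.067, 0.998, -0.003], [0.998, 0.067, -0.0], [-0.0, -0.003, -1.0]] q [0.16 0.25 1.29 0.   1.61 0.09] F [ 1.2 -0.3 -0.9] gap 29.9 19.97312217950821
tool delta [  0.3   0.4 121.5] turn -0.1 j6 0.09 yaw 3.9
```

Request:
send_rows([
  {"dx":0,"dy":0,"dz":0.03,"turn":0},
  {"dx":0,"dy":0,"dz":0.03,"turn":0},
  {"dx":0,"dy":0,"dz":0.03,"turn":0},
  {"dx":0,"dy":0,"dz":0.02,"turn":0},
  {"dx":0,"dy":0,"dz":0.009,"turn":0},
  {"dx":0,"dy":0,"dz":0,"turn":0},
  {"dx":0,"dy":0,"dz":0,"turn":0},
])

```text
time: 48.08
ee_pos: [596.0, 152.6, 135.5]
eef_rot: [0.682, 0.731, 0.001, 0.001]
wrist_force: [0.2, 0.4, -0.7]
finger_gap: 0.318
gripper_force: 20.0
```

Request:
send_rows([
  {"dx":0,"dy":0,"dz":0,"turn":0},
  {"dx":0,"dy":0,"dz":0,"turn":0},
  {"dx":0,"dy":0,"dz":0,"turn":0},
  {"dx":0,"dy":0,"dz":-0.04,"turn":0},
  {"dx":0,"dy":0,"dz":-0.06,"turn":0},
  {"dx":0,"dy":0,"dz":-0.04,"turn":0},
  {"dx":0,"dy":0,"dz":0,"turn":0},
  {"dx":0,"dy":0,"dz":0,"turn":0},
], fingers=0.04)

```text
time: 49.08
ee_pos: [595.0, 152.4, 273.0]
eef_rot: [0.682, 0.731, -0.001, -0.001]
wrist_force: [0.9, 0.2, -0.0]
finger_gap: 0.427
gripper_force: 0.0
```

```bash
python3 - <<'E'
from blk import *
st(); blocks('wrist'); blocks('top'); plan(484,-355,16.5,250)
E
```

```text
49.08 [595.  152.4 273. ] [[-0.07, 0.998, -0.002], [0.998, 0.07, -0.0], [-0.0, -0.002, -1.0]] q [0.16 0.24 1.26 0.   1.65 0.09] F [ 0.9  0.2 -0. ] gap 40.1 0.0
wrist xy 673 93 size 50 18 long ang 128.5
wrist xy 600 106 size 155 31 long ang 94.5
top xy 483 -355 size 70 24 long ang 106.5
top xy 602 74 size 60 26 long ang 95.8
top xy 598 790 size 111 105 long ang 175.9
top xy 663 76 size 65 25 long ang 91.3
top xy 829 -597 size 183 163 long ang 122.1
top xy 851 803 size 174 58 long ang 55.9
tool delta [-498.3 -145.8   22.3] turn -12.5 j6 0.09 yaw 4.0
```

Request:
send_rows([
  {"dx":-0.04,"dy":-0.012,"dz":0,"turn":0},
  {"dx":-0.05,"dy":-0.0145,"dz":0,"turn":0},
  {"dx":-0.05,"dy":-0.0145,"dz":0,"turn":0},
  {"dx":-0.05,"dy":-0.0145,"dz":0,"turn":0},
  {"dx":-0.05,"dy":-0.0145,"dz":0,"turn":0},
  {"dx":-0.05,"dy":-0.0145,"dz":0,"turn":0},
  {"dx":-0.05,"dy":-0.0145,"dz":0,"turn":0},
  {"dx":-0.05,"dy":-0.0145,"dz":0,"turn":0},
  {"dx":-0.05,"dy":-0.0145,"dz":0,"turn":0},
  {"dx":-0.05,"dy":-0.0145,"dz":0.01,"turn":0},
  {"dx":-0.008,"dy":-0.0035,"dz":0.02,"turn":-6},
  {"dx":0,"dy":0,"dz":0.02,"turn":-6.5},
], fingers=0.06)

```text
time: 50.68
ee_pos: [483.4, -355.5, 221.1]
eef_rot: [0.598, 0.802, 0.0, -0.002]
wrist_force: [-0.6, -0.0, -1.2]
finger_gap: 0.64
gripper_force: 0.0
```

Request:
send_rows([
  {"dx":0,"dy":0,"dz":0.02,"turn":0},
  {"dx":0,"dy":0,"dz":0,"turn":0},
  {"dx":0,"dy":0,"dz":0,"turn":0},
])

```text
time: 51.05
ee_pos: [484.6, -354.4, 203.9]
eef_rot: [0.598, 0.801, 0.0, -0.0]
wrist_force: [-1.0, 0.9, -0.3]
finger_gap: 0.641
gripper_force: 0.0
```

```bash
python3 - <<'E'
from blk import *
st(); blocks('wrist'); plan(483.5,-355,16.5,103)
E
```

```text
51.05 [ 484.6 -354.4  203.9] [[-0.284, 0.959, -0.001], [0.959, 0.284, 0.001], [0.001, -0.0, -1.0]] q [-0.73  0.24  1.4   0.    1.51 -1.01] F [-1.   0.9 -0.3] gap 60.2 0.0
wrist xy 484 -358 size 71 29 long ang 106.5
tool delta [  0.   -1.5 101.7] turn 0.0 j6 -1.01 yaw 16.5
```

Request:
send_rows([
  {"dx":-0.002,"dy":-0.001,"dz":0.03,"turn":0},
  {"dx":0,"dy":0,"dz":0.03,"turn":0},
  {"dx":0,"dy":0,"dz":0.025,"turn":0},
  {"dx":0,"dy":0,"dz":0.015,"turn":0},
  {"dx":0,"dy":0,"dz":0,"turn":0},
  {"dx":0,"dy":0,"dz":0,"turn":0},
])

```text
time: 51.85
ee_pos: [485.0, -357.3, 105.8]
eef_rot: [0.598, 0.801, -0.0, 0.001]
wrist_force: [0.1, 0.5, 0.9]
finger_gap: 0.634
gripper_force: 0.0
```

Request:
send_rows([
  {"dx":0,"dy":0,"dz":0,"turn":0},
  {"dx":0,"dy":0,"dz":0,"turn":0},
  {"dx":0,"dy":0,"dz":0,"turn":0},
  {"dx":0,"dy":0,"dz":0,"turn":0},
  {"dx":0,"dy":0,"dz":0,"turn":0},
], fingers=0.015, force=20)

```text
time: 52.48
ee_pos: [484.4, -356.8, 104.5]
eef_rot: [0.598, 0.801, 0.0, 0.0]
wrist_force: [0.1, -0.2, 1.8]
finger_gap: 0.316
gripper_force: 20.0
```

Request:
send_rows([
  {"dx":0,"dy":0,"dz":-0.01,"turn":0},
  {"dx":0,"dy":0,"dz":-0.03,"turn":0},
  {"dx":0,"dy":0,"dz":-0.05,"turn":0},
  {"dx":0,"dy":0,"dz":-0.06,"turn":0},
  {"dx":0,"dy":0,"dz":0,"turn":6},
  {"dx":0,"dy":0,"dz":0,"turn":6.5},
  {"dx":0,"dy":0,"dz":0,"turn":0},
])

```text
time: 53.35
ee_pos: [484.2, -356.6, 254.6]
eef_rot: [0.681, 0.732, 0.0, 0.0]
wrist_force: [-0.5, -0.8, -0.6]
finger_gap: 0.323
gripper_force: 20.0
```

```bash
python3 - <<'E'
from h import *
st(); plan(*cell(30,40),4,130)
E
```

```text
53.35 [ 484.2 -356.6  254.6] [[-0.071, 0.997, 0.0], [0.997, 0.071, -0.0], [-0.0, 0.0, -1.0]] q [-0.73  0.21  1.32  0.    1.61 -0.8 ] F [-0.5 -0.8 -0.6] gap 30.4 19.99815970659256
tool delta [500.  206.7 124.6] turn 0.1 j6 -0.8 yaw 4.1
```

Request:
send_rows([
  {"dx":0.03,"dy":0.0125,"dz":0,"turn":0},
  {"dx":0.045,"dy":0.0185,"dz":0,"turn":0},
  {"dx":0.048,"dy":0.02,"dz":0,"turn":0},
  {"dx":0.048,"dy":0.02,"dz":0,"turn":0},
  {"dx":0.048,"dy":0.02,"dz":0,"turn":0},
  {"dx":0.048,"dy":0.02,"dz":0,"turn":0},
  {"dx":0.048,"dy":0.02,"dz":0,"turn":0},
  {"dx":0.048,"dy":0.02,"dz":0,"turn":0},
  {"dx":0.048,"dy":0.02,"dz":0,"turn":0},
  {"dx":0.048,"dy":0.02,"dz":0,"turn":0},
  {"dx":0.041,"dy":0.016,"dz":0,"turn":0},
  {"dx":0,"dy":0,"dz":0,"turn":0},
])

```text
time: 54.85
ee_pos: [655.7, 159.8, 253.2]
eef_rot: [0.68, 0.734, -0.0, -0.001]
wrist_force: [1.0, -0.2, -0.6]
finger_gap: 0.319
gripper_force: 20.0
```

Request:
send_rows([
  {"dx":0,"dy":0,"dz":0,"turn":0},
])

```text
time: 54.98
ee_pos: [655.5, 156.2, 253.8]
eef_rot: [0.681, 0.732, -0.001, -0.0]
wrist_force: [-0.3, -1.7, -0.7]
finger_gap: 0.316
gripper_force: 20.0
```

```bash
python3 - <<'E'
from h import *
st(); plan(*cell(30,40),4,130)
E
```

```text
54.98 [655.5 156.2 253.8] [[-0.071, 0.997, -0.001], [0.997, 0.071, -0.001], [-0.001, -0.001, -1.0]] q [ 0.15  0.38  1.12 -0.    1.65  0.08] F [-0.3 -1.7 -0.7] gap 29.7 19.99751329421997
tool delta [  0.8  -0.6 123.8] turn 0.1 j6 0.08 yaw 4.1
```

Request:
send_rows([
  {"dx":0,"dy":0,"dz":0.03,"turn":0},
  {"dx":0,"dy":0,"dz":0.03,"turn":0},
  {"dx":0,"dy":0,"dz":0.03,"turn":0},
  {"dx":0,"dy":0,"dz":0.02,"turn":0},
  {"dx":0,"dy":0,"dz":0.01,"turn":0},
  {"dx":0,"dy":0,"dz":0,"turn":0},
  {"dx":0,"dy":0,"dz":0,"turn":0},
])

```text
time: 55.85
ee_pos: [656.4, 156.6, 135.9]
eef_rot: [0.682, 0.731, 0.001, 0.001]
wrist_force: [0.1, 0.6, -1.0]
finger_gap: 0.319
gripper_force: 20.0
```

Request:
send_rows([
  {"dx":0,"dy":0,"dz":0,"turn":0},
  {"dx":0,"dy":0,"dz":0,"turn":0},
  {"dx":0,"dy":0,"dz":0,"turn":0},
  {"dx":0,"dy":0,"dz":-0.04,"turn":0},
  {"dx":0,"dy":0,"dz":-0.06,"turn":0},
  {"dx":0,"dy":0,"dz":-0.06,"turn":0},
  {"dx":-0.06,"dy":0,"dz":0,"turn":0},
  {"dx":-0.06,"dy":0,"dz":0,"turn":0},
  {"dx":0,"dy":0,"dz":0,"turn":0},
  {"dx":0,"dy":0,"dz":0,"turn":0},
], fingers=0.04)

```text
time: 57.1
ee_pos: [664.1, 37.0, 294.2]
eef_rot: [0.682, 0.731, 0.0, -0.0]
wrist_force: [0.1, 0.9, 0.7]
finger_gap: 0.426
gripper_force: 0.0
```

```bash
python3 - <<'E'
from h import *
st(); save('wrist','w6.png',scale=1.5); plan(610.4,-140.3,4,200)
E
```

```text
57.1 [664.1  37.  294.2] [[-0.07, 0.998, -0.0], [0.998, 0.07, 0.001], [0.001, -0.0, -1.0]] q [-0.03  0.35  1.08  0.    1.72 -0.1 ] F [0.1 0.9 0.7] gap 40.1 0.0
tool delta [-173.9  -66.1   94.1] turn 0.1 j6 -0.1 yaw 4.1
```

View pics/w6.png

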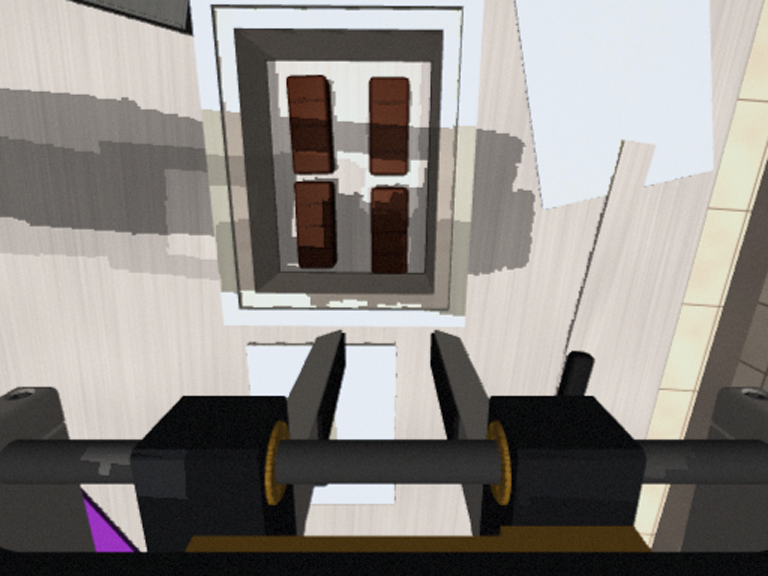

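All four blocks lie flat in the tank, at (312,125), (390,125), (316,224) and (390,230). Next I fetch the cover.

Request:
send_rows([
  {"dx":-0.043,"dy":-0.0165,"dz":0,"turn":0},
  {"dx":-0.043,"dy":-0.0165,"dz":0,"turn":0},
  {"dx":-0.044,"dy":-0.0165,"dz":0.02,"turn":0},
  {"dx":-0.044,"dy":-0.0165,"dz":0.03,"turn":0},
  {"dx":0,"dy":0,"dz":0.04,"turn":0},
  {"dx":0,"dy":0,"dz":0,"turn":0},
  {"dx":0,"dy":0,"dz":0,"turn":0},
], fingers=0.06)

```text
time: 58.02
ee_pos: [611.4, -140.0, 205.8]
eef_rot: [0.681, 0.732, 0.001, 0.001]
wrist_force: [-0.4, -0.4, 0.3]
finger_gap: 0.639
gripper_force: 0.0
```

```bash
python3 - <<'E'
from h import *
st(); plan(610.5,-140.3,4.0,117.5)
imaging.get_image('wrist')
for r in imaging.look_for('cover_handle','wrist')[:3]: print(round(r['conf'],2),np.round(r['location'],0))
E
```

```text
58.02 [ 611.4 -140.   205.8] [[-0.072, 0.997, 0.002], [0.997, 0.072, -0.0], [-0.0, 0.002, -1.0]] q [-0.32  0.29  1.32  0.    1.52 -0.39] F [-0.4 -0.4  0.3] gap 60.1 0.0
tool delta [-0.2 -1.1 88.3] turn 0.1 j6 -0.39 yaw 4.1
0.63 [ 343. -231.    1.]
0.26 [635.  10.  60.]
```

Request:
send_rows([
  {"dx":0,"dy":-0.001,"dz":0.03,"turn":0},
  {"dx":0,"dy":0,"dz":0.03,"turn":0},
  {"dx":0,"dy":0,"dz":0.02,"turn":0},
  {"dx":0,"dy":0,"dz":0.007,"turn":0},
  {"dx":0,"dy":0,"dz":0,"turn":0},
  {"dx":0,"dy":0,"dz":0,"turn":0},
])

```text
time: 58.88
ee_pos: [610.3, -141.7, 118.8]
eef_rot: [0.682, 0.731, 0.001, 0.001]
wrist_force: [0.1, -0.3, -0.3]
finger_gap: 0.636
gripper_force: 0.0
```

Request:
send_rows([
  {"dx":0,"dy":0,"dz":0,"turn":0},
  {"dx":0,"dy":0,"dz":0,"turn":0},
  {"dx":0,"dy":0,"dz":0,"turn":0},
  {"dx":0,"dy":0,"dz":0,"turn":0},
  {"dx":0,"dy":0,"dz":0,"turn":0},
  {"dx":0,"dy":0,"dz":0,"turn":0},
], fingers=0.005, force=30)

```text
time: 59.62
ee_pos: [609.6, -141.4, 117.2]
eef_rot: [0.682, 0.731, 0.0, 0.0]
wrist_force: [0.5, 0.7, 0.5]
finger_gap: 0.169
gripper_force: 30.0
```

```bash
python3 - <<'E'
from h import *
st()
E
```

```text
59.62 [ 609.6 -141.4  117.2] [[-0.07, 0.998, 0.0], [0.998, 0.07, 0.0], [0.0, 0.0, -1.0]] q [-0.32  0.35  1.43  0.    1.36 -0.39] F [0.5 0.7 0.5] gap 15.8 29.999453723430634
```

Request:
send_rows([
  {"dx":0,"dy":0,"dz":-0.01,"turn":0},
  {"dx":0,"dy":0,"dz":-0.03,"turn":0},
  {"dx":0,"dy":0,"dz":-0.04,"turn":0},
  {"dx":0,"dy":0,"dz":-0.04,"turn":0},
  {"dx":0,"dy":0,"dz":-0.03,"turn":0},
  {"dx":0,"dy":0,"dz":0,"turn":0},
  {"dx":0,"dy":0,"dz":0,"turn":0},
])

```text
time: 60.5
ee_pos: [608.9, -141.3, 265.4]
eef_rot: [0.682, 0.731, -0.001, -0.001]
wrist_force: [-0.4, -0.5, -3.4]
finger_gap: 0.166
gripper_force: 30.0
```

```bash
python3 - <<'E'
from h import *
st(); plan(627.6,114.6,4,225)
E
```

```text
60.5 [ 608.9 -141.3  265.4] [[-0.07, 0.998, -0.003], [0.998, 0.07, 0.001], [0.001, -0.003, -1.0]] q [-0.32  0.27  1.24  0.    1.64 -0.39] F [-0.4 -0.5 -3.4] gap 15.6 29.998560547828674
tool delta [253.9  36.7  40.6] turn 0.0 j6 -0.39 yaw 4.0
```

Request:
send_rows([
  {"dx":0.025,"dy":0.0035,"dz":0,"turn":0},
  {"dx":0.04,"dy":0.006,"dz":0,"turn":0},
  {"dx":0.045,"dy":0.0065,"dz":0,"turn":0},
  {"dx":0.045,"dy":0.0065,"dz":0,"turn":0},
  {"dx":0.045,"dy":0.0065,"dz":0,"turn":0},
  {"dx":0.035,"dy":0.005,"dz":0,"turn":0},
  {"dx":0.018,"dy":0.0027,"dz":0,"turn":0},
  {"dx":0,"dy":0,"dz":0.01,"turn":0},
  {"dx":0,"dy":0,"dz":0.01,"turn":0},
  {"dx":0,"dy":0,"dz":0.01,"turn":0},
  {"dx":0,"dy":0,"dz":0.01,"turn":0},
  {"dx":0,"dy":0,"dz":0,"turn":0},
])

```text
time: 62.0
ee_pos: [627.8, 112.9, 225.7]
eef_rot: [0.682, 0.731, -0.001, -0.001]
wrist_force: [0.3, 0.6, -3.5]
finger_gap: 0.172
gripper_force: 30.0
```

Request:
send_rows([
  {"dx":0,"dy":0,"dz":0,"turn":0},
  {"dx":0,"dy":0,"dz":0,"turn":0},
])

```text
time: 62.25
ee_pos: [628.6, 113.5, 228.1]
eef_rot: [0.682, 0.731, 0.001, 0.0]
wrist_force: [1.4, -0.6, -2.9]
finger_gap: 0.171
gripper_force: 30.0
```

```bash
python3 - <<'E'
from h import *
st(); plan(627.6,113.5,4.0,206.5); save('wrist','w7.png',scale=1.5)
E
```

```text
62.25 [628.6 113.5 228.1] [[-0.07, 0.998, 0.001], [0.998, 0.07, 0.0], [0.0, 0.001, -1.0]] q [0.09 0.31 1.26 0.   1.57 0.02] F [ 1.4 -0.6 -2.9] gap 16.1 29.998544454574585
tool delta [ 0.  -1.1 21.6] turn 0.0 j6 0.02 yaw 4.0
```

View pics/w7.png

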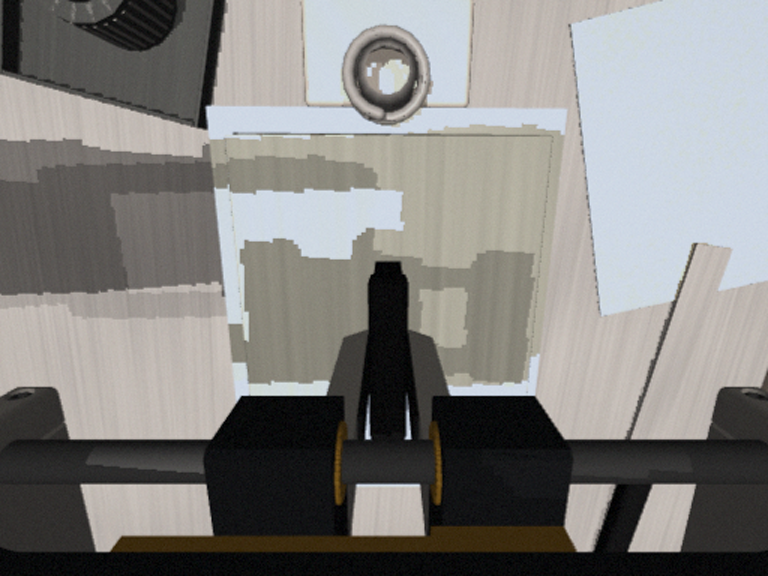

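The cover hangs square over the recess. I lower it gently.

Request:
send_rows([
  {"dx":0,"dy":-0.001,"dz":0.006,"turn":0},
  {"dx":0,"dy":0,"dz":0.005,"turn":0},
  {"dx":0,"dy":0,"dz":0.003,"turn":0},
  {"dx":0,"dy":0,"dz":0,"turn":0},
  {"dx":0,"dy":0,"dz":0,"turn":0},
])

```text
time: 62.92
ee_pos: [627.5, 113.5, 213.4]
eef_rot: [0.682, 0.731, 0.0, 0.0]
wrist_force: [0.0, 0.1, -3.1]
finger_gap: 0.169
gripper_force: 30.0
```

Request:
send_rows([
  {"dx":0,"dy":0,"dz":0.002,"turn":0},
  {"dx":0,"dy":0,"dz":0.002,"turn":0},
  {"dx":0,"dy":0,"dz":0,"turn":0},
  {"dx":0,"dy":0,"dz":0,"turn":0},
])

```text
time: 63.42
ee_pos: [627.4, 113.4, 209.3]
eef_rot: [0.682, 0.731, 0.0, -0.0]
wrist_force: [0.1, 0.4, -3.9]
finger_gap: 0.168
gripper_force: 30.0
```

Request:
send_rows([
  {"dx":0,"dy":0,"dz":0.0015,"turn":0},
  {"dx":0,"dy":0,"dz":0.0015,"turn":0},
  {"dx":0,"dy":0,"dz":0.0005,"turn":0},
  {"dx":0,"dy":0,"dz":0,"turn":0},
])

```text
time: 63.92
ee_pos: [627.4, 113.5, 206.2]
eef_rot: [0.682, 0.731, 0.0, 0.0]
wrist_force: [0.4, -0.6, -0.8]
finger_gap: 0.169
gripper_force: 30.0
```

Request:
send_rows([
  {"dx":0,"dy":0,"dz":0.001,"turn":0},
  {"dx":0,"dy":0,"dz":0.001,"turn":0},
  {"dx":0,"dy":0,"dz":0,"turn":0},
  {"dx":0,"dy":0,"dz":0,"turn":0},
])

```text
time: 64.42
ee_pos: [627.3, 113.5, 206.2]
eef_rot: [0.682, 0.731, 0.001, 0.001]
wrist_force: [-4.0, -0.6, 6.6]
finger_gap: 0.165
gripper_force: 30.0
```

Request:
send_rows([
  {"dx":0,"dy":0,"dz":0.001,"turn":0},
  {"dx":0,"dy":0,"dz":0.0005,"turn":0},
  {"dx":0,"dy":0,"dz":0,"turn":0},
  {"dx":0,"dy":0,"dz":0,"turn":0},
  {"dx":0,"dy":0,"dz":0,"turn":0},
])

```text
time: 65.05
ee_pos: [627.3, 113.5, 206.2]
eef_rot: [0.682, 0.732, 0.001, 0.001]
wrist_force: [-6.4, -0.7, 9.5]
finger_gap: 0.165
gripper_force: 30.0
```

```bash
python3 - <<'E'
from h import *
st()
E
```

```text
65.05 [627.3 113.5 206.2] [[-0.07, 0.998, 0.002], [0.998, 0.07, 0.0], [-0.0, 0.002, -1.0]] q [ 0.09  0.31  1.3  -0.    1.53  0.02] F [-6.4 -0.7  9.5] gap 15.5 30.001510083675385
```

Request:
send_rows([
  {"dx":0,"dy":-0.0005,"dz":0.001,"turn":0},
  {"dx":0,"dy":0,"dz":0.001,"turn":0},
  {"dx":0,"dy":0,"dz":0.001,"turn":0},
  {"dx":0,"dy":0,"dz":0,"turn":0},
  {"dx":0,"dy":0,"dz":0,"turn":0},
  {"dx":0,"dy":0,"dz":0,"turn":0},
])

```text
time: 65.8
ee_pos: [627.0, 113.5, 206.2]
eef_rot: [0.682, 0.732, 0.002, 0.002]
wrist_force: [-7.4, 0.2, 19.2]
finger_gap: 0.169
gripper_force: 30.0
```

Request:
send_rows([
  {"dx":0,"dy":0,"dz":0,"turn":0},
  {"dx":0,"dy":0,"dz":0,"turn":0},
  {"dx":0,"dy":0,"dz":0,"turn":0},
  {"dx":0,"dy":0,"dz":0,"turn":0},
  {"dx":0,"dy":0,"dz":-0.02,"turn":0},
  {"dx":0,"dy":0,"dz":-0.05,"turn":0},
  {"dx":0,"dy":0,"dz":-0.05,"turn":0},
  {"dx":0,"dy":-0.06,"dz":-0.03,"turn":0},
  {"dx":0,"dy":-0.03,"dz":0,"turn":0},
  {"dx":0,"dy":0,"dz":0,"turn":0},
  {"dx":0,"dy":0,"dz":0,"turn":0},
], fingers=0.06)

```text
time: 67.18
ee_pos: [541.7, 107.4, 347.8]
eef_rot: [0.682, 0.731, 0.001, 0.0]
wrist_force: [0.5, -0.1, 0.2]
finger_gap: 0.637
gripper_force: 0.0
```

```bash
python3 - <<'E'
from h import *
o=st(); save('wrist','w8.png',scale=1.5)
for n in ['nut_center','cover_handle']:
    for r in imaging.look_for(n,'wrist')[:3]: print(n,round(r['conf'],2),np.round(r['location'],0))
E
```

```text
67.17 [541.7 107.4 347.8] [[-0.07, 0.998, 0.001], [0.998, 0.07, 0.0], [0.0, 0.001, -1.0]] q [0.09 0.09 1.28 0.   1.77 0.02] F [ 0.5 -0.1  0.2] gap 59.9 0.0
nut_center 0.75 [448. 286.  53.]
cover_handle 0.76 [230. 289.   2.]
cover_handle 0.6 [623. 129.  96.]
```

View pics/w8.png

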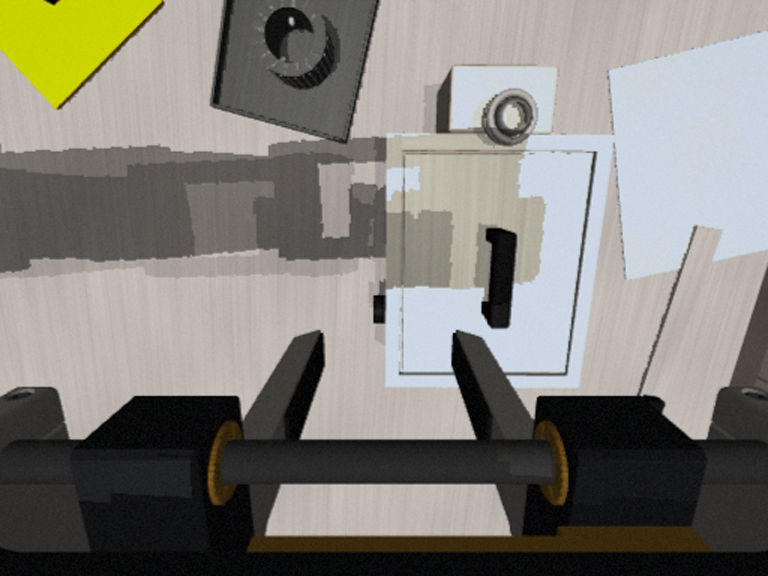

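The cover sits in its recess with an even gap from (400,150) to (595,375), and the nut stands upright in the tray at (300,45). I pressed the cover with 19 N and the arm is now clear, so I hand the job in.

```bash
python3 -c "
from plant import job
print(job.close_job())"
```

```text
the job is handed in; nothing more can be done
None
```

The job is handed in, with no pass or fail returned: the nut stands upright in the tray, all four blocks are in the tank, the cover is back in its recess after being pressed with 19 N, and I did not touch the tin, the cup or the look-alike covers.

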